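Couple the reed-block jig's hold-down arm onto its ball and lock it

ROBOT

A 6-joint arm with a two-finger parallel gripper is mounted at the origin on the work surface. World frame = base frame: x ahead of the robot, y to its left, z up, the work surface at z = 0. Lengths are in m, angles in rad, forces in N, time in s.
With the tool pointing down it reaches from about 0.325 to 0.75 m from the base axis. Payload 7.6 kg.
Tool frame: the origin (TCP) lies at the centre of the arm's flange, where the gripper is bolted on; the fingertips stand 173 mm ahead of it and the grasp point (between the pads) lies 155 mm ahead of it; z points along the fingers, x is the direction in which the jaws open and shut, and the axes are right-handed (so a half turn about z gives the same grasp; the last joint's range is limited). The gripper opens to 85 mm and grips with 20 to 120 N. Pads are 22 mm wide; open, the fingers measure 114 mm over their backs; the gripper's body (76 mm by 85 mm) begins 54 mm behind the grasp point. The pads swing forward as they close: fully open they stand 13 mm farther back than shut.
Start: joints at [1.069, 0.052, 1.401, -0, 1.689, -0.07], TCP at [0.22, 0.477, 0.405] pointing down, gripper open.
Joint ranges: [-2.9, 2.9], [-0.91, 2.17], [0.12, 2.37], [-1.06, 4.2], [0.26, 2.73], [-2.93, 2.93]. Speed limits (rad/s): [2.57, 2.57, 3.01, 3.14, 3.14, 3.14].

INTERFACE

Orientations are given as a unit quaternion [w, x, y, z].
In Python, from rig import sensors, capture, workorder gives the robot as it stands.
- The arm moves only by the tool play_rows, never from a script. Its argument "rows" is a list of rows, each an object with "travel": the shift along the tool's x, y, z in units of 250 mm (1.0 is 250 mm), a list of three; "rotation": the turn, a rotation vector about the tool's x, y, z in units of 2 pi rad (1.0 is 2 pi rad), a list of three. A call has 1 to 12 rows; each row shifts and turns the commanded pose from where the row before left it, along the tool's axes as they then stand; what a row does not reach is not made up. A row lasts 1/10 s, in which the tool goes at most 50 mm and 8.59 degrees, less where a joint would pass 70% of its speed; a pose out of reach is approached as far as the arm can. A call with a number of a shift or a turn outside -1 to 1 is refused whole. A call with a gripper value outside its range is refused whole. "fingers" is the closure, from -1 (fully open) to 1 (shut), set as the call begins (left out, the last holds). The fingers move at their own pace and stop on an object; the grip force is fixed at half the most. Time passes only in rows, so rows that do not move let the fingers close. It gives the time, the measured TCP pose, the force and the opening at its end, in the units of the state.
- sensors.get_obs(): the state, without advancing time (a new reading comes with each control period).
- capture(name): name is "scene" or "top" or "wrist"; returns a dict with "image" (480x640x3 uint8, red, green, blue), "range_z" (480x640 float32, m along the optical axis (not along the pixel's ray), 0 where there is no reading), "mtx" (3x3 intrinsics, pixels), "D" ([k1, k2, p1, p2, k3] as OpenCV has them; the pictures are not rectified), "R" (3x3) and "t" (3): a world point X has camera coordinates R X + t. Camera axes: x right, y down, z forward; pixel columns grow to the right and rows downward; lengths in m; the calibration is good to about 2 mm. A picture is of the moment at which its call begins.
- workorder.close_job(): hands the job in, once; it reports no verdict.
The state is a dict: "t": time; "qpos": joint angles; "joint_velocities": joint speeds; "effort": joint torques, N m; "position": TCP position; "eef_rot": TCP orientation; "wrist_force": force on the tool from outside, world axes, zero at the start; "ft_torque": the same for the moment, N m; "gripper_width": finger opening in m.
Only numpy, scipy, OpenCV 4.12 (cv2) and the standard library are available. Lean on these libraries where they do the work, as an engineer would, in place of code of your own. Each camera call takes 0.05 s, during which the arm holds its last target.

TASK

Couple the hold-down arm of the reed-block jig to its ball: swing its locking handle well up, bring the arm round over the ball and press it down by feel until the socket sits firmly home on the ball with the handle still up, then press the handle right down to lock it. The ball has been screwed up or down on its stud, so feel for it and do not force it: never load the ball with more than about 60 N. Leave the other things on the counter where they are.

Things in the scene. Friction and masses are not known exactly. Their poses are not given: they have to be found in the camera images.
- lift_hinge (a point): Point on the upright axis of the jig's fixed post (100 mm round foot), 70 mm above the counter, at the level hinge on which the hold-down arm tips up. Its z axis is up, its x axis points along the arm when swivel is 0.
- swivel (a joint): Turn of the arm about the post's upright axis, rad, counter-clockwise from above, range -0.6 to 0.6; 0 when the arm points along lift_hinge's x axis. Stays where it is left; about 2 N sideways at the nose moves it.
- lift (a joint): Tip of the arm about the level hinge on the post, rad, range -0.15 to 0.5: 0 is level, positive is nose up. Stiff, stays where it is left; about 3 N down on the nose lowers it, about 10 N raises it. The angle at which the socket is home on the ball lies between -0.07 and 0.07 and differs each time with the height of the ball: it must be felt, as a clear rise over that force.
- handle (a joint): Angle of the locking handle on the arm, rad: 0 is down (locked, lying back along the arm towards the post), 1.25 is fully up. Stays where it is left; about 5 N at the grip, square to the handle, moves it. It carries a jaw that closes under the ball: closed too soon it keeps the ball out, and on a ball that is not fully home it jams before 0 (at about 0.16 or more).
- handle_hinge (a point): Cross pin of the handle on the arm, 166 mm from lift_hinge along the arm and 20 mm above the arm's centre line. Axes as socket.
- handle_grip (a point): Centre of the handle's black end pad, 42 mm long along the handle, 24 mm wide across the arm, 10 mm thick. It lies 85 mm from handle_hinge towards the post and 25.5 mm above it (in the arm's frame) when the handle is down. Turns with the handle; its z axis is up out of the pad's upper face; the pad hangs free about 25 mm above the arm.
- socket (a point): Centre of the round socket under the coupler head (open below, 40 mm inside diameter, 24 mm deep), where the ball's centre lies once coupled. 200 mm from lift_hinge along the arm. Moves with the arm: x axis along the arm to the nose, y across, z up. The head is 54 mm across, its flat top 28 mm above this point, its skirt ends 4 mm below it.
- nose_top (a point): Centre of the upper face of the nose block (30 mm along the arm, 34 mm wide, 16 mm thick) beyond the coupler head, a flat place to press on or push against; 237 mm from lift_hinge along the arm, 28 mm above its centre line. Axes as socket.
- ball_line (a point): Point fixed on the upright axis of the ball, 70 mm above the counter, at the end of the jig's fixed steel bed. The ball is steel, 36 mm in diameter; its centre lies on this axis but anywhere from 12 mm below to 12 mm above this point, as its 16 mm stud was last screwed: this height is not measured. It does not give under load. Level distance from the post's axis 200 mm; its direction from the post varies.
- ball_bed: The fixed steel bed, 188 x 70 x 16 mm, with the ball on its stud at the far end and a wooden reed block. Its origin lies under the post's axis; its x axis points from the post to the ball.
- lamp_base: Bystander: dark bakelite lamp base, 90 mm round, 50 mm tall, origin under its centre.
- bulb_collar: Bystander: loose dark bakelite ring, 60 mm round, 24 mm tall, origin under its centre.
- grille: Bystander: chromed grille plate 150 x 80 x 6 mm lying flat, origin under its centre.
- key_a: Bystander: amber celluloid key 90 x 19 x 13 mm lying near the jig, origin under its centre.
- key_b: Bystander: a second amber key like key_a, on the other side of the jig.
- sleeve: Bystander: brass tube 32 mm across, 62 mm tall, upright, origin under its centre.
- rod_block: Bystander: steel rod straightening block 120 x 60 x 36 mm with a groove along it, origin under its centre.

How it is judged:
On the way, in this order (a step that is already met when the one before it is completed fails the run):
1. the handle is swung well up (over 0.9 rad) while nothing bears on the ball and the arm is still raised (value of joint handle above 0.9 rad and value of joint lift above 0.15 rad and contact force between ball_bed and anything else below 1 N), for 0.2 s.
2. the socket is pressed onto the ball (over 3 N, in line within 6 mm, arm down below 0.1 rad) with the handle still up (over 0.7 rad) (horizontal distance between socket and ball_line below 0.006 m and value of joint lift below 0.1 rad and contact force between ball_bed and anything else above 3 N and value of joint handle above 0.7 rad), for 0.1 s.
At the end, for the whole second after the job is handed in: Ball locked in the coupler: socket in line with the ball's axis within 6 mm, arm down (below 0.1 rad) and handle down (below 0.06 rad), so that the jaw is under the ball; arm and handle at rest; each of the seven bystanders within 20 mm of where it began (horizontal distance between socket and ball_line below 0.006 m and value of joint lift below 0.1 rad and value of joint handle below 0.06 rad and velocity of joint handle between -0.05 and 0.05 rad/s and velocity of joint lift between -0.05 and 0.05 rad/s and distance of each of lamp_base, bulb_collar, grille, key_a, key_b, sleeve, rod_block from where it was at the start of the episode below 0.02 m); the robot touches nothing.
It fails at once if the ball is loaded with more than 60 N (contact force between ball_bed and anything else above 60 N).
It fails at once if a bystander is moved by more than 20 mm (distance of any of lamp_base, bulb_collar, grille, key_a, key_b, sleeve, rod_block from where it was at the start of the episode above 0.02 m).
It also fails if it takes over 72 s, if anything falls off the work surface, if the arm or the gripper's body presses on something with over 40 N, if the wrist force passes 120 N, or if a joint passes its speed limit or range.

## Working session

There is one attempt and no reset: what is moved stays moved. The work goes in short steps, Python scripts to look and compute and a tool call to move; the robot and the scene stay as the last step left them, time stands still between calls to the robot, and variables do not carry over. Pictures are saved under pics/ and viewed, and the job is handed in when it is done.

Besides the shell and the picture viewer there is one more tool, called in YAML: its name, and indented under it one key for each argument. play_rows: Moves the arm, as the interface text tells. Shifts and turns lie within -1 to 1; 1 stands for 250 mm of shift or 2 pi rad of turn. Its arguments: {"type":"object","properties":{"rows":{"type":"array"},"fingers":{"type":"number"}},"required":["rows"]}

```bash
ls; mkdir -p pics; cat > h.py <<'E'
import numpy as np, cv2
from rig import sensors, capture, workorder
def snap(name,fn):
    c=capture(name); cv2.imwrite('pics/'+fn+'.png',c['image'][:,:,::-1]); np.savez('pics/'+fn+'.npz',**c); return c
def world(c):
    h,w=c['range_z'].shape
    u,v=np.meshgrid(np.arange(w),np.arange(h))
    p=cv2.undistortPoints(np.stack([u,v],-1).reshape(-1,1,2).astype(float),c['mtx'],c['D']).reshape(h,w,2)
    z=c['range_z']; P=np.dstack([p[...,0]*z,p[...,1]*z,z])
    return (P-c['t'])@c['R']   # R^T (P-t)
E
python3 - <<'E'
from h import *
print(sensors.get_obs())
for n in ['scene','top','wrist']:
    c=snap(n,n+'0'); print(n,c['mtx'],c['R'],c['t'],c['D'], -c['R'].T@c['t'])
E
```

```text
pics
{'t': 0.0, 'qpos': array([ 1.06868324e+00,  5.28491717e-02,  1.40175886e+00, -6.89496411e-06,
        1.68856578e+00, -7.02928739e-02]), 'joint_velocities': array([-0.00189655, -0.00094011, -0.00078245,  0.00074312,  0.00079674,
        0.00057799]), 'effort': array([ 1.96109795e-03, -3.81669688e+01, -3.60189986e+01,  8.81989718e-05,
        6.07788388e-03,  1.01365231e-05]), 'position': array([0.21968829, 0.47679401, 0.40384847]), 'eef_rot': array([ 3.81472886e-04,  8.42177080e-01,  5.39200464e-01, -6.92466883e-04]), 'wrist_force': array([0.44242509, 0.53129732, 1.22019306]), 'ft_torque': array([ 0.02163226,  0.02802871, -0.01321406]), 'gripper_width': 0.08531008660706686}
scene [[614.07792505   0.         312.55875046]
 [  0.         614.07792505 243.89319556]
 [  0.           0.           1.        ]] [[ 0.88138244  0.47226012 -0.01163491]
 [ 0.40520698 -0.76844275 -0.49528077]
 [-0.24284212  0.43181723 -0.86865504]] [-0.50175864 -0.17516958  1.71644794] [0.02918485 0.         0.         0.         0.        ] [ 0.93004705 -0.63883899  1.39840512]
top [[580.15850617   0.         324.59644215]
 [  0.         580.15850617 241.38490179]
 [  0.           0.           1.        ]] [[-0.02596837 -0.99933519 -0.02558966]
 [-0.98489258  0.02996042 -0.17055493]
 [ 0.17120822  0.02077403 -0.98501583]] [0.04100408 0.56230736 1.41863157] [-0.12754817  0.          0.          0.          0.        ] [ 0.31199577 -0.00534085  1.49432812]
wrist [[399.39599034   0.         317.49645926]
 [  0.         399.39599034 242.54225355]
 [  0.           0.           1.        ]] [[ 0.41776507  0.90855374 -0.00156811]
 [ 0.86446808 -0.3969616   0.30840949]
 [ 0.27958412 -0.13019829 -0.9512524 ]] [-0.52449836 -0.03967465  0.38071431] [0.02229193 0.         0.         0.         0.        ] [0.14697289 0.51035398 0.37356897]
```

View pics/scene0.png

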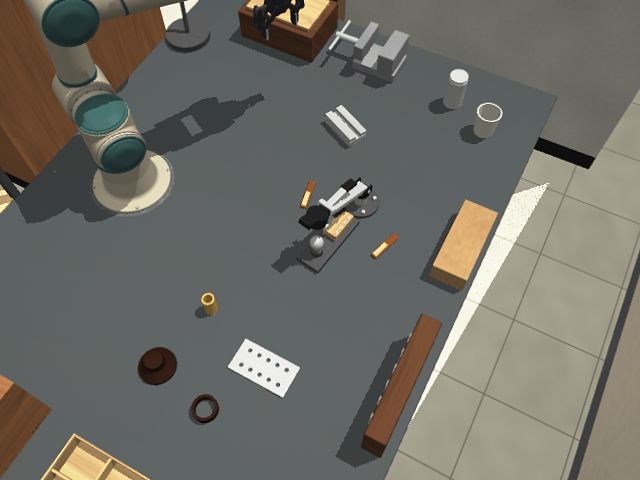

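View pics/top0.png

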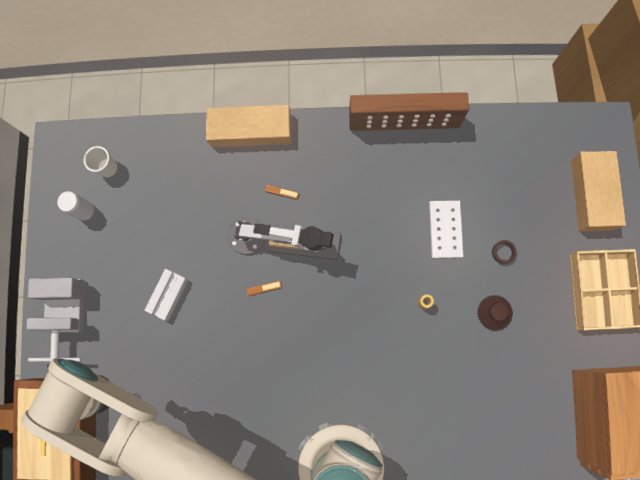

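View pics/wrist0.png

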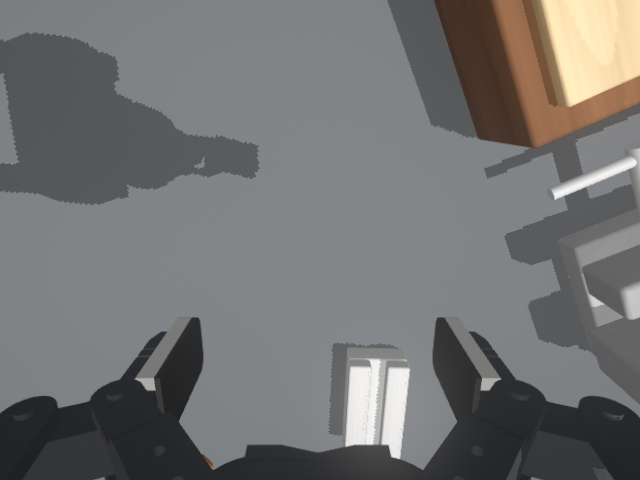

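Scene: the jig is at about (335,210) in the scene view and (285,238) in the top view, with its post at about (248,238), and the coupler head over the far end of the bed. The keys are at (281,192) and (264,289) in the top view. I'll enlarge the jig and measure it.

```bash
python3 - <<'E'
from h import *
a=np.load('pics/scene0.npz'); b=np.load('pics/top0.npz')
A=cv2.resize(a['image'][160:290,260:420],None,fx=5,fy=4.6,interpolation=cv2.INTER_CUBIC)
A=cv2.resize(a['image'][160:280,260:420],(800,600),interpolation=cv2.INTER_CUBIC)
B=cv2.resize(b['image'][170:302,205:381],(800,600),interpolation=cv2.INTER_CUBIC)
cv2.imwrite('pics/zs0.png',A[:,:,::-1]);cv2.imwrite('pics/zt0.png',B[:,:,::-1])
for n,c in (('s',a),('t',b)):
    W=world(c); 
    r=(W[...,0]>0.4)&(W[...,0]<.75)&(W[...,1]<0.3)&(W[...,1]>-.1)
    P=W[r&(W[...,2]>0.004)]
    print(n,P.shape, np.percentile(W[r][:,2],[1,10,50]), P[:,2].max())
    np.set_printoptions(precision=3,suppress=True)
    # coarse height map
    for x0 in np.arange(.42,.72,.01):
        s=''
        for y0 in np.arange(.28,-.1,-.01):
            m=(P[:,0]>=x0)&(P[:,0]<x0+.01)&(P[:,1]<=y0)&(P[:,1]>y0-.01)
            s+='%4d'%(P[m][:,2].max()*1000) if m.any() else '   .'
        print('%.2f'%x0,s)
E
```

```text
s (6140, 3) [-0.00650518 -0.00295455  0.00200744] 0.18765445200742728
0.42    4   7   5   4   8   5   4   6  11   .   8   5   .   6   6   .   5   .   .   7   .   5   5   9   6  10   9   6   5   5   7   5   .   .   5   5   7  10
0.43    4   5   8   6   5   9  10   4   4   7   6   4   5   7   4   6   6   5   4   7   8   8   .   5   4   7   .   5   6   5   4   6   .   6   7   7   5   6
0.44    9   9   4   5   5  14  12  11  12  11   9   7   7  10   7   7   8   6   5   .   4   6   7   5   4   4   .   6   7   6   6   9   7   4   6   5   .   6
0.45    5   7   4   .   7  13  11  16  17  16  18  22  17  14   5   4  11   .   7   4   .   6   5   5  10   4   6   5   4   5   .   .   4   6   4   6   6   6
0.46    6   5   .   7   5   6   7   6  16  13  17  20  16  20   7   5   8   9   4   8  11   5   7   .   .   4   7   5   6   4   7   8   5   5   4  10   7   5
0.47    4   5   7   .   6   8   4   5   6   7  11   5  11  11   6   5   .   .   4   .   6   7   4   5   .   5   4   6   6   8   6   4   5   5   7   5   6   6
0.48    4   9   8   9   5   .   5   6   .   8   5   5   .   .   .   .   .   .   . 
[... 7803 characters left out ...]
   .   5   4   7   4   4   6   .   .   5   5   4   7   5   7   4   .
0.68    .   .   6   5   .   .   4   4   .   .   8   .   6   4   9   .   5   8   .   .   4   .   .   .   .   9   9   4   .   5   .   4   4   6   .   .   .   .
0.69    .   .   5   .   .   6   5   6   .   .   5   .   4   4   7  12  18  14  16   5   4   .   .   8   4   .   4   .   .   5   8   .   4   .   .   5   4   .
0.70    .   6   .   .   4   .   .   .   .   6   6   5  14  17  17  18  15  12  10   .   .   .   .   .   4   .   4   6   .   .   .   .   4   4   .   .   .   .
0.71    .   .   .   5   .   .   .   4   5   6   8  10  10  12  23  12   5   4   8   5   .   4   .   4   .   6   .   5   7   4   6   5   .   4   .   .   6   .
```

```bash
ls pics
```

```text
scene0.npz
scene0.png
top0.npz
top0.png
wrist0.npz
wrist0.png
zs0.png
zt0.png
```

View pics/zs0.png

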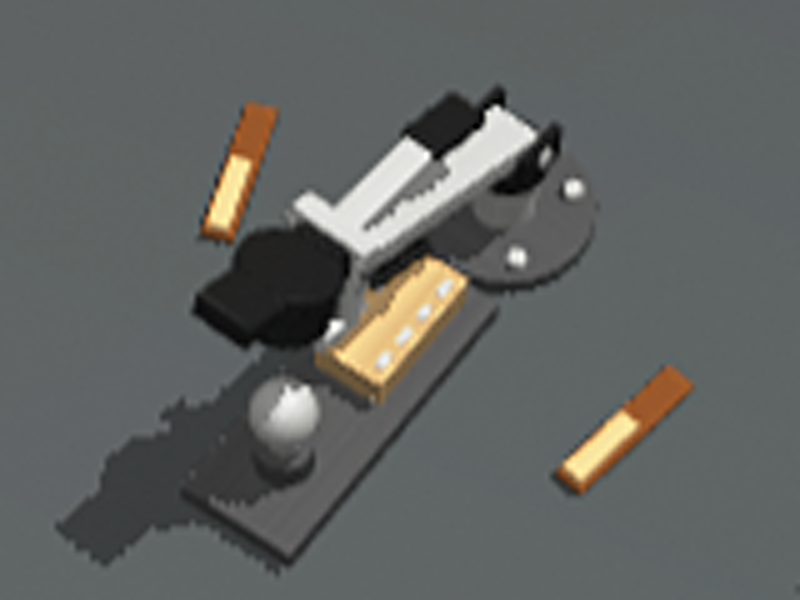

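View pics/zt0.png

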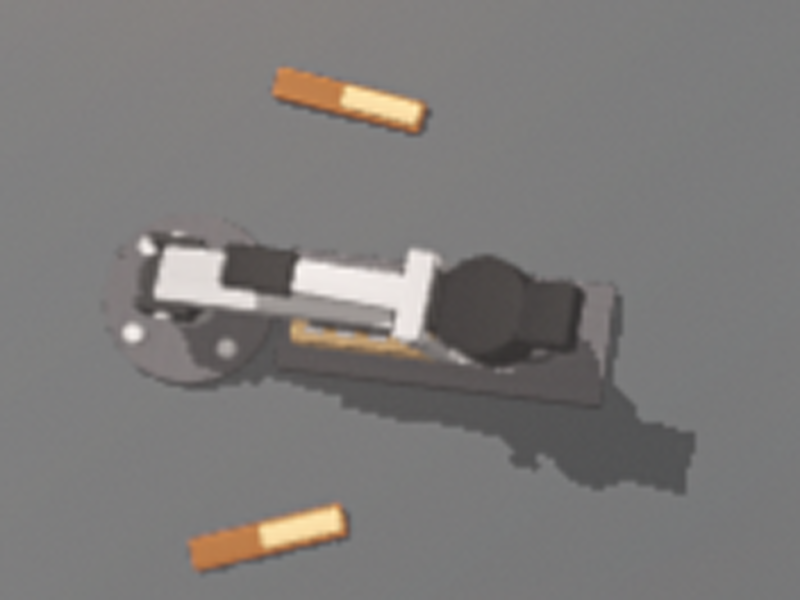

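```bash
cat > fit.py <<'E'
from h import *
from scipy.optimize import least_squares
np.set_printoptions(precision=4,suppress=True)
cs={n:dict(np.load('pics/%s0.npz'%n)) for n in('scene','top')}
for n,c in cs.items():
    W=world(c); I=c['image'].astype(int); x,y,z=W[...,0],W[...,1],W[...,2]
    # foot
    m=(z>.009)&(z<.025)&(x>.5)&(x<.68)&(y>.165)&(y<.32)&(abs(I[...,0]-I[...,2])<30)
    m8=cv2.morphologyEx(m.astype(np.uint8),cv2.MORPH_OPEN,np.ones((3,3)))
    P=W[m8>0]; print(n,'foot n',len(P),'z',np.median(P[:,2]),P.min(0),P.max(0))
    (cx,cy),r=cv2.minEnclosingCircle(P[:,:2].astype(np.float32)); print('  encl',cx,cy,r)
    # bed
    m=(z>.009)&(z<.026)&(x>.5)&(x<.66)&(y>-.05)&(y<.19)&(abs(I[...,0]-I[...,2])<30)
    m8=cv2.morphologyEx(m.astype(np.uint8),cv2.MORPH_OPEN,np.ones((3,3)))
    P=W[m8>0]; (c0,s,a)=cv2.minAreaRect(P[:,:2].astype(np.float32)); print('  bed n',len(P),np.median(P[:,2]),c0,s,a)
    # arm parts
    m=(z>.09)&(x>.5)&(x<.64)&(y>-.02)&(y<.28)
    P=W[m]; 
    # bright
    B=I.sum(2)
    wh=m&(B>450); bl=m&(B<200)
    print('  white',W[wh].min(0),W[wh].max(0),'black',W[bl].min(0),W[bl].max(0))
    hd=W[bl&(y<.105)&(z>.1)]; 
    # ball
    m=(z>.035)&(z<.1)&(x>.54)&(x<.63)&(y<.08)&(y>-.02)&(B>150)
    Pb=W[m]; print('  ball n',len(Pb), Pb.min(0) if len(Pb) else '',Pb.max(0) if len(Pb) else '')
    if len(Pb)>30:
        s=least_squares(lambda q:np.linalg.norm(Pb-q,axis=1)-.018,[.58,.03,.07],loss='soft_l1',f_scale=.002); print('  sphere',s.x,s.cost)
E
python3 fit.py
```

```text
scene foot n 317 z 0.013530083660019716 [0.5724 0.1816 0.009 ] [0.6398 0.2653 0.0248]
  encl 0.612261176109314 0.22255970537662506 0.04467654228210449
  bed n 873 0.016346410518343905 (0.5722730755805969, 0.08233510702848434) (0.19127751886844635, 0.07244757562875748) 79.97418975830078
  white [0.5405 0.054  0.0903] [0.6052 0.2305 0.1682] black [0.5289 0.0007 0.0904] [0.5944 0.2387 0.1877]
  ball n 202 [0.5474 0.0142 0.0352] [0.5803 0.0468 0.0888]
  sphere [0.5637 0.0318 0.0634] 0.0011257308590772754
top foot n 131 z 0.012612348712052364 [0.5447 0.165  0.009 ] [0.6383 0.2684 0.0226]
  encl 0.5885341167449951 0.21676310896873474 0.062226854264736176
  bed n 519 0.014621837023829722 (0.5700101256370544, 0.08331894129514694) (0.18677355349063873, 0.06968557089567184) 81.19916534423828
  white [0.5349 0.0692 0.09  ] [0.6034 0.2284 0.1649] black [0.527  0.0049 0.1421] [0.5711 0.0808 0.1854]
  ball n 7 [0.5458 0.0222 0.0356] [0.551  0.0325 0.0689]
```

```bash
cat >> h.py <<'E'
def ray(c,uv):
    p=cv2.undistortPoints(np.array(uv,float).reshape(-1,1,2),c['mtx'],c['D']).reshape(-1,2)
    d=np.c_[p,np.ones(len(p))]@c['R']; o=-c['R'].T@c['t']; return o,d
def onplane(c,uv,z):
    o,d=ray(c,uv); return o+d*((z-o[2])/d[:,2])[:,None]
def proj(c,X):
    return cv2.projectPoints(np.array(X,float).reshape(-1,1,3),cv2.Rodrigues(c['R'])[0],c['t'],c['mtx'],c['D'])[0].reshape(-1,2)
E
python3 - <<'E'
from h import *
np.set_printoptions(precision=4,suppress=True)
s=np.load('pics/scene0.npz');t=np.load('pics/top0.npz')
f=lambda z,x0,y0,k:[(x0+(a+.5)/k-.5,y0+(b+.5)/k-.5) for a,b in z]
tb=onplane(t,f([(148,245),(133,333),(227,348)],205,170,800/176),.014); print('bolts top',tb,(tb[0]+tb[2])/2)
sb=onplane(s,f([(573,188),(516,257)],260,160,5),.014); print('bolts scene',sb)
# foot edge pts
te=onplane(t,f([(105,270),(103,310),(120,345),(150,372),(190,384),(230,378),(190,215),(230,220)],205,170,800/176),.01)
se=onplane(s,f([(597,205),(590,238),(570,268),(535,286),(500,288),(460,270)],260,160,5),.006)
for e in(te,se):
    A=np.c_[2*e[:,:2],np.ones(len(e))]; q=np.linalg.lstsq(A,(e[:,:2]**2).sum(1),rcond=None)[0]; print('circ',q[:2],np.sqrt(q[2]+q[0]**2+q[1]**2))
    from scipy.optimize import least_squares
    print(least_squares(lambda q:np.linalg.norm(e[:,:2]-q,axis=1)-.05,q[:2]).x)
E
```

```text
bolts top [[0.6238 0.2539 0.014 ]
 [0.5726 0.2626 0.014 ]
 [0.5622 0.2083 0.014 ]] [0.593  0.2311 0.014 ]
bolts scene [[0.6219 0.2555 0.014 ]
 [0.614  0.2012 0.014 ]]
circ [0.5929 0.2299] 0.050493663852601865
[0.5928 0.2301]
circ [0.5981 0.229 ] 0.04609231898448124
[0.5939 0.2317]
```

```bash
cat > arm.py <<'E'
from h import *
import sys
np.set_printoptions(precision=4,suppress=True)
O=np.array([.5935,.2305,.07])
def analyse(c,name):
    W=world(c); I=c['image'].astype(int); B=I.sum(2); x,y,z=W[...,0],W[...,1],W[...,2]
    m=(B<170)&(z>.1)&(x>.48)&(x<.64)&(y>-.03)&(y<.105)
    m=cv2.erode(m.astype(np.uint8),np.ones((2,2)))>0
    P=W[m]
    for _ in range(6):
        C=P.mean(0); n=np.linalg.svd(P-C)[2][2]; n*=np.sign(n[2]); r=(P-C)@n; P2=P[abs(r)<max(.003,1.0*r.std())]
        if len(P2)<50: break
        P=P2
    d=(P-O)[:,:2].mean(0); yaw=np.arctan2(d[1],d[0])
    u=np.array([np.cos(yaw),np.sin(yaw)])
    lift=np.arctan2(-n[:2]@u,n[2])
    al=(P-O)[:,:2]@u; ac=(P-O)[:,:2]@np.array([-u[1],u[0]])
    print(name,'n',len(P),'plane normal',n,'yaw',yaw,'lift',lift,'along',al.min(),al.max(),'across',ac.min(),ac.max())
    # lift from heights: arm-plane 28mm above centre line
    h=np.mean([ (lambda rr,zz: np.arctan2(zz,rr)-np.arcsin(.028/np.hypot(rr,zz)))(a,b) for a,b in zip(al,P[:,2]-.07)])
    print('  lift from height',h)
    return yaw
def pad(c,name,yaw,lo=.1,ylo=.12,yhi=.215):
    W=world(c); B=c['image'].astype(int).sum(2); x,y,z=W[...,0],W[...,1],W[...,2]
    m=(B<170)&(z>lo)&(x>.5)&(x<.63)&(y>ylo)&(y<yhi); m=cv2.erode(m.astype(np.uint8),np.ones((2,2)))>0
    P=W[m]; u=np.array([np.cos(yaw),np.sin(yaw)])
    al=(P-O)[:,:2]@u; ac=(P-O)[:,:2]@np.array([-u[1],u[0]])
    print(name,'pad n',len(P),'centre',P.mean(0),'along',al.min(),al.mean(),al.max(),'across',ac.min(),ac.max(),'z',P[:,2].min(),P[:,2].max())
if __name__=='__main__':
    for n in('scene','top'):
        c=dict(np.load('pics/%s0.npz'%n)); ya=analyse(c,n); pad(c,n,ya)
    print('ball yaw',np.arctan2(.0325-.2305,.5633-.5935))
E
python3 arm.py
```

```text
scene n 173 plane normal [0.2745 0.2752 0.9214] yaw -1.7821213926655464 lift 0.3407359574279224 along 0.15444266059854125 0.23240927861049787 across -0.020241831537285485 0.02465724065058676
  lift from height 0.34898531021339446
scene pad n 78 centre [0.5843 0.1697 0.1544] along 0.042598535160098476 0.06135811427863168 0.08088363495761297 across -0.008013104990981625 0.01181952465336212 z 0.14051306127690097 0.1642618763504001
top n 18 plane normal [-0.9813 -0.1926  0.0003] yaw -1.8854131075340383 lift -1.5701498614505944 along 0.1914168658675018 0.22965463736021996 across -0.006781282223160679 0.013589250120910279
  lift from height 0.26425093640536285arm.py:28: RuntimeWarning: Mean of empty slice.
  print(name,'pad n',len(P),'centre',P.mean(0),'along',al.min(),al.mean(),al.max(),'across',ac.min(),ac.max(),'z',P[:,2].min(),P[:,2].max())
  ret = um.true_divide(
Traceback (most recent call last):
  File "arm.py", line 31, in <module>
    c=dict(np.load('pics/%s0.npz'%n)); ya=analyse(c,n); pad(c,n,ya)
                                                        ~~~^^^^^^^^
  File "arm.py", line 28, in pad
    print(name,'pad n',len(P),'centre',P.mean(0),'along',al.min(),al.mean(),al.max(),'across',ac.min(),ac.max(),'z',P[:,2].min(),P[:,2].max())
                                                         ~~~~~~^^
ValueError: zero-size array to reduction operation minimum which has no identity
```

```bash
python3 - <<'E'
from arm import *
t=dict(np.load('pics/top0.npz')); I=t['image'].astype(int)
def z(a,b): return I[170+int(b/4.545),205+int(a/4.545)]
print('head',z(485,310),'nose',z(560,315),'pad',z(260,268),'table',z(600,100),'bed',z(600,380))
E
sed -i 's/B<170/B<TH/g; s/^O=/TH=170\nO=/' arm.py
python3 - <<'E'
import arm; from arm import *
arm.TH=230
t=dict(np.load('pics/top0.npz')); ya=analyse(t,'top'); pad(t,'top',ya)
s=dict(np.load('pics/scene0.npz'));arm.TH=170; ya=analyse(s,'scene')
for c,nm,zoom in((t,'t',(205,170,800/176)),(s,'s',(260,160,5))):
    pass
# nose / head / white crossbar by ray+depth-free: nose end corners in zooms
f=lambda z,x0,y0,k:[(x0+(a+.5)/k-.5,y0+(b+.5)/k-.5) for a,b in z]
print('nose end corners top',onplane(t,f([(582,285),(577,348)],205,170,800/176),.184))
print('nose end corners scene',onplane(s,f([(197,300),(243,346)],260,160,5),.18))
print('pad corners top',onplane(t,f([(224,244),(296,250),(292,295),(222,288)],205,170,800/176),.157))
print('pad corners scene',onplane(s,f([(403,130),(435,156),(483,112),(452,92)],260,160,5),.157))
E
```

```text
head [75 71 69] nose [76 72 71] pad [81 76 74] table [125 125 125] bed [90 86 87]
top n 319 plane normal [0.0073 0.3406 0.9402] yaw -1.7904147268861084 lift 0.3413961385785976 along 0.15625006519855789 0.22851579652548765 across -0.024761645641135883 0.02142334743886432
  lift from height 0.3454989696733251
top pad n 26 centre [0.5788 0.1803 0.1515] along 0.04709347665143822 0.05220838730560023 0.06439032379658746 across -0.010552067835484963 0.007577909812906485 z 0.14663503689479382 0.15695628956779886
scene n 173 plane normal [0.2745 0.2752 0.9214] yaw -1.7821213926655464 lift 0.3407359574279224 along 0.15444266059854125 0.23240927861049787 across -0.020241831537285485 0.02465724065058676
  lift from height 0.34898531021339446
nose end corners top [[0.5603 0.0032 0.184 ]
 [0.5282 0.0067 0.184 ]]
nose end corners scene [[ 0.5305  0.0097  0.18  ]
 [ 0.5615 -0.0024  0.18  ]]
pad corners top [[0.5929 0.189  0.157 ]
 [0.5886 0.1513 0.157 ]
 [0.5648 0.1536 0.157 ]
 [0.5697 0.1901 0.157 ]]
pad corners scene [[0.5652 0.1554 0.157 ]
 [0.5861 0.1488 0.157 ]
 [0.5952 0.1833 0.157 ]
 [0.5763 0.187  0.157 ]]
```

The arm lies at yaw ≈ −1.784 with lift ≈ 0.345 and the handle near 0.1. The ball is at yaw ≈ −1.722. The pad centre is about (0.580, 0.170, 0.149). Next I'll turn the tool so the jaws lie across the arm, then go above the pad.

```bash
cat > st.py <<'E'
from h import *
from scipy.spatial.transform import Rotation as Ro
np.set_printoptions(precision=4,suppress=True)
O=np.array([.5935,.2305,.07])
def toolstate(yaw=-1.784):
    o=sensors.get_obs(); q=o['eef_rot']; R=Ro.from_quat([q[1],q[2],q[3],q[0]]).as_matrix()
    g=o['position']+.155*R[:,2]; u=np.array([np.cos(yaw),np.sin(yaw),0]); v=np.array([-u[1],u[0],0])
    tip=o['position']+.173*R[:,2]
    print('t %.2f'%o['t'],'tcp',o['position'],'grasp',g,'r %.4f across %.4f z %.4f'%((g-O)@u,(g-O)@v,g[2]),'tip r %.4f ac %.4f z %.4f'%((tip-O)@u,(tip-O)@v,tip[2]),'F',o['wrist_force'],'w %.4f'%o['gripper_width'])
    print('R cols x',R[:,0],'y',R[:,1],'z',R[:,2],'q',o['qpos'])
    return R,o
def delta(dw,R): print('world',dw,'-> tool units',R.T@np.array(dw)/.25)
if __name__=='__main__':
    import sys; toolstate(float(sys.argv[1]) if len(sys.argv)>1 else -1.784)
E
python3 st.py
```

```text
t 0.15 tcp [0.2197 0.4768 0.4041] grasp [0.2196 0.4766 0.2491] r -0.1614 across -0.4175 z 0.2491 tip r -0.1614 ac -0.4175 z 0.2311 F [ 1.0148 -0.5233  0.117 ] w 0.0855
R cols x [ 0.4185  0.9082 -0.0012] y [ 0.9082 -0.4185 -0.0001] z [-0.0006 -0.0011 -1.    ] q [ 1.0687  0.0527  1.4015 -0.      1.6886 -0.0703]
```

play_rows:
  rows:
    - {"travel": [0,0,0],"rotation": [0,0,0.0215]}
    - {"travel": [0,0,0],"rotation": [0,0,0.0215]}
    - {"travel": [0,0,0],"rotation": [0,0,0.0215]}
    - {"travel": [0,0,0],"rotation": [0,0,0.0215]}
    - {"travel": [0,0,0],"rotation": [0,0,0.0215]}
    - {"travel": [0,0,0],"rotation": [0,0,0.0215]}
    - {"travel": [0,0,0],"rotation": [0,0,0.0215]}
    - {"travel": [0,0,0],"rotation": [0,0,0.0215]}
    - {"travel": [0,0,0],"rotation": [0,0,0.0215]}
    - {"travel": [0,0,0],"rotation": [0,0,0.0215]}
    - {"travel": [0,0,0],"rotation": [0,0,0]}
  fingers: -1

```text
t: 1.25
position: [0.2197, 0.4768, 0.4044]
eef_rot: [0.0, 0.994, -0.106, -0.0]
wrist_force: [0.1, -0.3, -0.3]
gripper_width: 0.0857
```

```bash
python3 - <<'E'
from st import *
R,o=toolstate(); delta(np.array([.580,.170,.384])-o['position'],R)
E
```

```text
t 1.25 tcp [0.2197 0.4768 0.4044] grasp [0.2196 0.4767 0.2494] r -0.1615 across -0.4175 z 0.2494 tip r -0.1615 ac -0.4175 z 0.2314 F [ 0.0737 -0.2905 -0.3035] w 0.0857
R cols x [ 0.9774 -0.2115 -0.0002] y [-0.2115 -0.9774  0.0006] z [-0.0003 -0.0005 -1.    ] q [ 1.0687  0.0525  1.4011 -0.      1.6886  1.2818]
world [ 0.3603 -0.3068 -0.0204] -> tool units [1.6682 0.8947 0.0817]
```

play_rows:
  rows:
    - {"travel": [0.167,0.0895,0.008],"rotation": [0,0,0]}
    - {"travel": [0.167,0.0895,0.008],"rotation": [0,0,0]}
    - {"travel": [0.167,0.0895,0.008],"rotation": [0,0,0]}
    - {"travel": [0.167,0.0895,0.008],"rotation": [0,0,0]}
    - {"travel": [0.167,0.0895,0.008],"rotation": [0,0,0]}
    - {"travel": [0.167,0.0895,0.008],"rotation": [0,0,0]}
    - {"travel": [0.167,0.0895,0.008],"rotation": [0,0,0]}
    - {"travel": [0.167,0.0895,0.008],"rotation": [0,0,0]}
    - {"travel": [0.167,0.0895,0.008],"rotation": [0,0,0]}
    - {"travel": [0.167,0.0895,0.008],"rotation": [0,0,0]}
    - {"travel": [0,0,0],"rotation": [0,0,0]}

```text
t: 2.35
position: [0.5837, 0.1662, 0.3826]
eef_rot: [0.001, 0.994, -0.107, -0.001]
wrist_force: [-0.3, 0.0, -0.4]
gripper_width: 0.0853
```

```bash
python3 - <<'E'
from st import *
R,o=toolstate(); delta(np.array([.580,.170,.384])-o['position'],R)
snap('wrist','w1'); snap('scene','s1')
print(proj(np.load('pics/w1.npz'),[[.58,.17,.154]]))
E
```

```text
t 2.35 tcp [0.5837 0.1662 0.3826] grasp [0.5834 0.166  0.2276] r 0.0652 across 0.0038 z 0.2276 tip r 0.0652 ac 0.0038 z 0.2096 F [-0.3394  0.0179 -0.3753] w 0.0853
R cols x [ 0.9773 -0.212  -0.0015] y [-0.212  -0.9773  0.0021] z [-0.0019 -0.0017 -1.    ] q [ 0.2168  0.292   1.1761 -0.0013  1.6758  0.4303]
world [-0.0037  0.0038  0.0014] -> tool units [-0.0179 -0.0116 -0.0055]
[[311.3777 263.5378]]
```

View pics/w1.png

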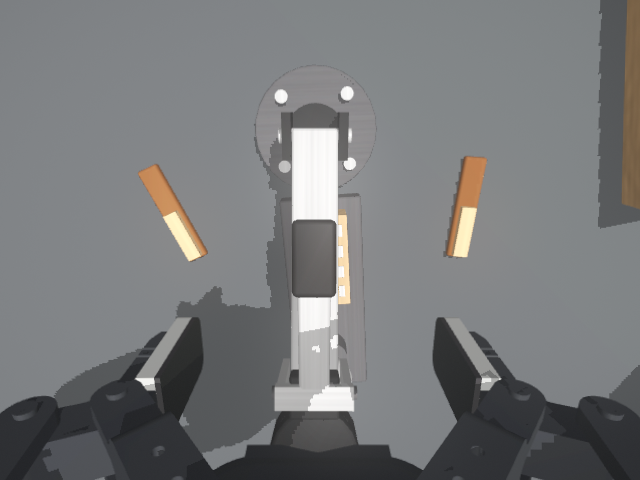

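The wrist view shows the foot bolts at (281,97), (347,93), (284,166) and (350,163), and the pad centred at (314,258), about midway between the fingers. I'll use these to check the post axis and pad position.

```bash
python3 - <<'E'
from st import *
w=np.load('pics/w1.npz')
b=onplane(w,[(281,97),(347,93),(284,166),(350,163)],.015); print(b,b.mean(0))
# foot circle edge
e=onplane(w,[(256,127),(377,127),(316,66)],.012); print(e)
p=onplane(w,[(293,221),(336,221),(336,295),(292,295)],.154); print('pad',p,p.mean(0))
W=world(w); I=w['image'].astype(int).sum(2); m=np.zeros_like(I,bool); m[225:292,297:332]=True
P=W[m]; print('pad depth',P.mean(0),P[:,2].min(),P[:,2].max()); C=P.mean(0); n=np.linalg.svd(P-C,full_matrices=False)[2][2]; print(n*np.sign(n[2]))
bar=onplane(w,[(316,132)],.1);print(bar)
# arm centreline: near z? white arm end (292..338,130), bar depth
for (u0,u1,v) in((294,336,150),(294,336,205)):
    Q=W[v-3:v+3,u0+4:u1-4].reshape(-1,3).mean(0); L=onplane(w,[(292.5,v),(338,v)],Q[2]); print(Q,L.mean(0))
E
```

```text
[[0.5732 0.2609 0.015 ]
 [0.6248 0.2528 0.015 ]
 [0.5627 0.208  0.015 ]
 [0.617  0.1988 0.015 ]] [0.5944 0.2301 0.015 ]
[[0.5475 0.2431 0.012 ]
 [0.6441 0.2222 0.012 ]
 [0.6051 0.2773 0.012 ]]
pad [[0.5758 0.1948 0.154 ]
 [0.5974 0.1901 0.154 ]
 [0.5892 0.1493 0.154 ]
 [0.5657 0.1543 0.154 ]] [0.582  0.1721 0.154 ]
pad depth [0.5821 0.1729 0.1546] 0.14788641274442893 0.3520652634367971
[-0.9769  0.2131  0.0127]
[[0.5959 0.2328 0.1   ]]
[0.5926 0.2222 0.0917] [0.5929 0.2218 0.0917]
[0.5855 0.1897 0.1026] [0.5859 0.1893 0.1026]
```

play_rows:
  rows:
    - {"travel": [-0.0136,-0.0176,0],"rotation": [0,0,0]}
    - {"travel": [0,0,0.08],"rotation": [0,0,0]}
    - {"travel": [0,0,0.08],"rotation": [0,0,0]}
    - {"travel": [0,0,0.08],"rotation": [0,0,0]}
    - {"travel": [0,0,0.08],"rotation": [0,0,0]}
    - {"travel": [0,0,0],"rotation": [0,0,0]}

```text
t: 3.05
position: [0.5768, 0.1768, 0.302]
eef_rot: [0.001, 0.995, -0.104, -0.002]
wrist_force: [0.1, 0.5, -0.2]
gripper_width: 0.0852
```

```bash
python3 - <<'E'
from st import *
R,o=toolstate(); snap('wrist','w2')
E
```

```text
t 3.05 tcp [0.5768 0.1768 0.302 ] grasp [0.5761 0.1766 0.147 ] r 0.0563 across -0.0057 z 0.1470 tip r 0.0564 ac -0.0057 z 0.1290 F [ 0.0805  0.5264 -0.1861] w 0.0852
R cols x [ 0.9783 -0.207  -0.0048] y [-0.207  -0.9783  0.0019] z [-0.0051 -0.0009 -1.    ] q [0.2361 0.3252 1.2976 0.0003 1.524  0.4446]
```

View pics/w2.png

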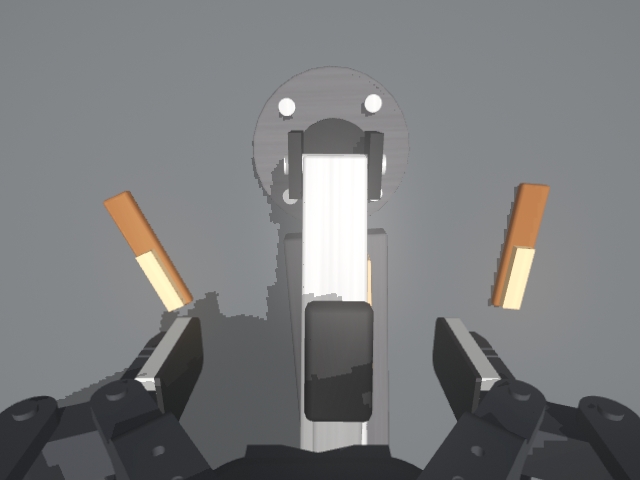

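play_rows:
  rows:
    - {"travel": [0.016,0.011,0],"rotation": [0,0,0]}
    - {"travel": [0,0,0],"rotation": [0,0,0]}
    - {"travel": [0,0,0],"rotation": [0,0,0]}
    - {"travel": [0,0,0],"rotation": [0,0,0]}

```text
t: 3.5
position: [0.5818, 0.1718, 0.3054]
eef_rot: [-0.0, 0.994, -0.106, 0.001]
wrist_force: [-0.4, -0.4, -0.2]
gripper_width: 0.0857
```

```bash
python3 st.py
```

```text
t 3.50 tcp [0.5818 0.1718 0.3054] grasp [0.582  0.1718 0.1504] r 0.0598 across 0.0012 z 0.1504 tip r 0.0598 ac 0.0012 z 0.1324 F [-0.3918 -0.4301 -0.2492] w 0.0857
R cols x [ 0.9776 -0.2103  0.001 ] y [-0.2103 -0.9776 -0.0006] z [ 0.0011  0.0004 -1.    ] q [0.2262 0.33   1.2847 0.0001 1.5258 0.4381]
```

play_rows:
  rows:
    - {"travel": [0,0,0.008],"rotation": [0,0,0]}
    - {"travel": [0,0,0],"rotation": [0,0,0]}
    - {"travel": [0,0,0],"rotation": [0,0,0]}
    - {"travel": [0,0,0],"rotation": [0,0,0]}
    - {"travel": [0,0,0],"rotation": [0,0,0]}
    - {"travel": [0,0,0],"rotation": [0,0,0]}
    - {"travel": [0,0,0],"rotation": [0,0,0]}
    - {"travel": [0,0,0],"rotation": [0,0,0]}
  fingers: 1

```text
t: 4.3
position: [0.5819, 0.1717, 0.3029]
eef_rot: [-0.0, 0.994, -0.106, 0.0]
wrist_force: [2.6, -0.9, 0.3]
gripper_width: 0.0233
```

```bash
python3 st.py;  python3 - <<'E'
from h import *
snap('wrist','w3')
E
```

```text
t 4.30 tcp [0.5819 0.1717 0.3029] grasp [0.582  0.1717 0.1479] r 0.0599 across 0.0012 z 0.1479 tip r 0.0599 ac 0.0012 z 0.1299 F [ 2.607  -0.9214  0.3116] w 0.0233
R cols x [ 0.9776 -0.2105  0.0008] y [-0.2105 -0.9776 -0.0003] z [ 0.0008  0.0001 -1.    ] q [ 0.2261  0.3319  1.2873 -0.0001  1.5215  0.4382]
```

View pics/w3.png

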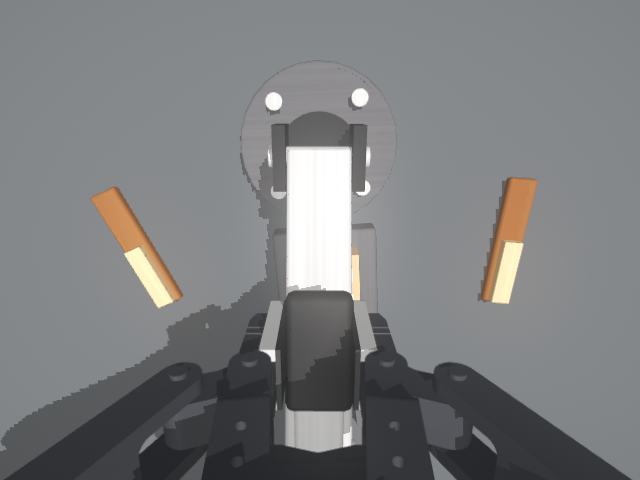

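```bash
cat > arc.py <<'E'
import numpy as np
def path(pin,g0,dth,a0,da,n,L=.155):
    g0=np.array(g0);pin=np.array(pin); out=[]
    rad=g0-pin
    def tcp(k):
        th=-dth*k/n; c,s=np.cos(th),np.sin(th); g=pin+np.array([c*rad[0]-s*rad[1],s*rad[0]+c*rad[1]]); a=a0+da*k/n
        return g+L*np.array([np.sin(a),np.cos(a)]),a,g
    for k in range(n):
        p,a,_=tcp(k); q,b,g=tcp(k+1); d=q-p
        ty=np.array([np.cos(a),-np.sin(a)]); tz=np.array([-np.sin(a),-np.cos(a)])
        print(k,'travel y %.4f z %.4f rotx %.5f'%(d@ty/.25,d@tz/.25,(b-a)/2/np.pi),'g',g.round(4))
if __name__=='__main__':
    path([.1494,.1449],[.0599,.1479],1.08,0,.6,12)
E
python3 arc.py
```

```text
0 travel y 0.0335 z -0.0314 rotx 0.00796 g [0.0605 0.1559]
1 travel y 0.0348 z -0.0312 rotx 0.00796 g [0.0619 0.1639]
2 travel y 0.0361 z -0.0310 rotx 0.00796 g [0.0639 0.1717]
3 travel y 0.0373 z -0.0308 rotx 0.00796 g [0.0667 0.1792]
4 travel y 0.0386 z -0.0305 rotx 0.00796 g [0.0701 0.1865]
5 travel y 0.0398 z -0.0302 rotx 0.00796 g [0.0742 0.1935]
6 travel y 0.0411 z -0.0298 rotx 0.00796 g [0.0788 0.2001]
7 travel y 0.0423 z -0.0294 rotx 0.00796 g [0.0841 0.2062]
8 travel y 0.0435 z -0.0289 rotx 0.00796 g [0.0899 0.2118]
9 travel y 0.0447 z -0.0284 rotx 0.00796 g [0.0961 0.2169]
10 travel y 0.0458 z -0.0278 rotx 0.00796 g [0.1028 0.2214]
11 travel y 0.0470 z -0.0272 rotx 0.00796 g [0.1099 0.2252]
```

play_rows:
  rows:
    - {"travel": [0,0.0335,-0.0314],"rotation": [0.008,0,0]}
    - {"travel": [0,0.0348,-0.0312],"rotation": [0.008,0,0]}
    - {"travel": [0,0.0361,-0.031],"rotation": [0.008,0,0]}
    - {"travel": [0,0.0373,-0.0308],"rotation": [0.008,0,0]}
    - {"travel": [0,0.0386,-0.0305],"rotation": [0.008,0,0]}
    - {"travel": [0,0.0398,-0.0302],"rotation": [0.008,0,0]}

```text
t: 4.95
position: [0.5689, 0.1134, 0.3394]
eef_rot: [-0.151, 0.983, -0.104, 0.015]
wrist_force: [5.0, 4.6, -9.0]
gripper_width: 0.0228
```

```bash
python3 st.py
```

```text
t 4.95 tcp [0.5689 0.1134 0.3394] grasp [0.5782 0.1589 0.1916] r 0.0732 across 0.0002 z 0.1916 tip r 0.0678 ac 0.0002 z 0.1744 F [ 4.951   4.599  -9.0395] w 0.0228
R cols x [ 0.9778 -0.2097 -0.0027] y [-0.2008 -0.9326 -0.3   ] z [ 0.0604  0.2938 -0.954 ] q [0.0797 0.2051 1.3742 0.2935 1.479  0.2765]
```

Working as planned; forces are small. Continuing the arc.

play_rows:
  rows:
    - {"travel": [0,0.0411,-0.0298],"rotation": [0.008,0,0]}
    - {"travel": [0,0.0423,-0.0294],"rotation": [0.008,0,0]}
    - {"travel": [0,0.0435,-0.0289],"rotation": [0.008,0,0]}
    - {"travel": [0,0.0447,-0.0284],"rotation": [0.008,0,0]}
    - {"travel": [0,0.0458,-0.0278],"rotation": [0.008,0,0]}
    - {"travel": [0,0.047,-0.0272],"rotation": [0.008,0,0]}
    - {"travel": [0,0,0],"rotation": [0,0,0]}
    - {"travel": [0,0,0],"rotation": [0,0,0]}
    - {"travel": [0,0,0],"rotation": [0,0,0]}

```text
t: 5.85
position: [0.5527, 0.0377, 0.3518]
eef_rot: [-0.296, 0.95, -0.101, 0.03]
wrist_force: [1.6, 3.5, -4.4]
gripper_width: 0.0228
```

```bash
python3 st.py; python3 - <<'E'
from h import *
c=snap('scene','s4'); A=cv2.resize(c['image'][150:285,240:420],(800,600),interpolation=cv2.INTER_CUBIC); cv2.imwrite('pics/zs4.png',A[:,:,::-1])
E
```

```text
t 5.85 tcp [0.5527 0.0377 0.3518] grasp [0.5709 0.1238 0.2241] r 0.1091 across 0.0004 z 0.2241 tip r 0.0989 ac 0.0004 z 0.2093 F [ 1.585   3.4919 -4.4257] w 0.0228
R cols x [ 0.9778 -0.2095 -0.0019] y [-0.1736 -0.805  -0.5673] z [ 0.1173  0.5551 -0.8235] q [-0.1083  0.129   1.4625  0.6017  1.497   0.0741]
```

View pics/zs4.png

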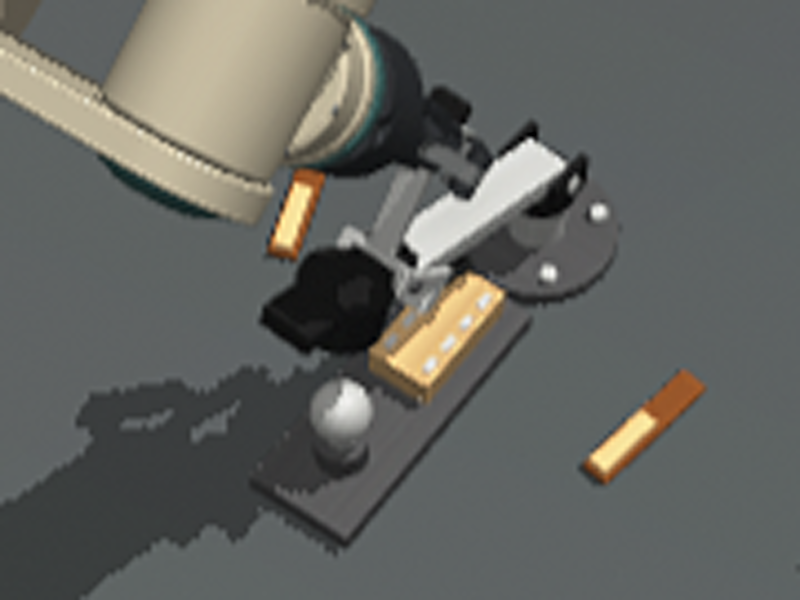

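The handle stands up at about 1.15 rad, and the ball is at (342,410) in the zoom. Now I'll check the bed direction more closely, since it sets the ball yaw, using the wrist picture and the ball's outline.

```bash
python3 - <<'E'
from st import *
w=np.load('pics/w1.npz')
p=onplane(w,[(281,199),(360,195.5),(366.5,380)],.016); print(p)
d=p[2]-p[1]; print('edge yaw',np.arctan2(d[1],d[0]), 'len',np.linalg.norm(d)); d=p[1]-p[0]; print('short edge +90: ',np.arctan2(d[1],d[0])-np.pi/2,np.linalg.norm(d))
P0=np.array([.5944,.2301]); 
# distance of right edge from post axis -> half width 35
from numpy import cross
for q in(p[1],p[2]): print('edge pt off post',q[:2]-P0)
for n in('scene0','s4'):
    s=np.load('pics/%s.npz'%n); I=s['image'].astype(int)
    W=world(s); m=(W[...,2]>.034)&(W[...,2]<.1)&(W[...,0]>.53)&(W[...,0]<.6)&(W[...,1]<.06)&(W[...,1]>.0)&(I.sum(2)>170)
    k=cv2.morphologyEx(m.astype(np.uint8),cv2.MORPH_OPEN,np.ones((2,2)))
    nl,lab,st,ce=cv2.connectedComponentsWithStats(k); i=1+np.argmax(st[1:,4]); print(n,st[i],ce[i])
    v,u=np.nonzero(lab==i); v0=v.min(); 
    # ball disc: top part, expected diam px
    Pb=W[lab==i]; zc=1.6; 
    (cx,cy),r=cv2.minEnclosingCircle(np.c_[u,v][v<v0+13].astype(np.float32)); print('circ',cx,cy,r)
    for zz in(.058,.064,.070): print(zz,onplane(s,[(cx,cy)],zz))
    q=Pb[v<v0+12]; from scipy.optimize import least_squares
    print('sphere',least_squares(lambda c:np.linalg.norm(q-c,axis=1)-.018,[.563,.032,.065],loss='soft_l1',f_scale=.002).x)
E
```

```text
[[ 0.5537  0.1816  0.016 ]
 [ 0.6202  0.1703  0.016 ]
 [ 0.5931 -0.014   0.016 ]]
edge yaw -1.7164674125222952 len 0.1863137425205185
short edge +90:  -1.738407277149711 0.06746286985921238
edge pt off post [ 0.0258 -0.0598]
edge pt off post [-0.0013 -0.2441]
scene0 [311 236  14  18 185] [317.3514 243.7622]
circ 317.7053527832031 242.76785278320312 7.443799018859863
0.058 [[0.5652 0.0364 0.058 ]]
0.064 [[0.5669 0.0334 0.064 ]]
0.07 [[0.5685 0.0304 0.07  ]]
sphere [0.5632 0.0336 0.0657]
s4 [311 236  14  18 187] [317.3583 243.7861]
circ 317.5 242.9545440673828 7.46378755569458
0.058 [[0.565  0.0357 0.058 ]]
0.064 [[0.5667 0.0327 0.064 ]]
0.07 [[0.5683 0.0296 0.07  ]]
sphere [0.563  0.0325 0.0657]
```

play_rows:
  rows:
    - {"travel": [0.017,0,0],"rotation": [0,-0.002,-0.0028]}
    - {"travel": [0.017,0,0],"rotation": [0,-0.002,-0.0028]}
    - {"travel": [0.017,0,0],"rotation": [0,-0.002,-0.0028]}
    - {"travel": [0,0,0],"rotation": [0,0,0]}
    - {"travel": [0,0,0],"rotation": [0,0,0]}

```text
t: 6.4
position: [0.5656, 0.0352, 0.3517]
eef_rot: [-0.297, 0.952, -0.07, 0.02]
wrist_force: [-0.4, 4.8, -7.2]
gripper_width: 0.0225
```

```bash
python3 st.py -1.718; python3 - <<'E'
from h import *
c=snap('scene','s5'); snap('wrist','w5'); A=cv2.resize(c['image'][150:285,240:420],(800,600),interpolation=cv2.INTER_CUBIC); cv2.imwrite('pics/zs5.png',A[:,:,::-1])
E
```

```text
t 6.40 tcp [0.5656 0.0352 0.3517] grasp [0.5779 0.1223 0.2241] r 0.1093 across 0.0004 z 0.2241 tip r 0.0991 ac 0.0003 z 0.2093 F [-0.3759  4.8456 -7.1558] w 0.0225
R cols x [ 0.9895 -0.1447 -0.0035] y [-0.1211 -0.8144 -0.5675] z [ 0.0792  0.5619 -0.8234] q [-0.1108  0.1765  1.41    0.6035  1.5412  0.0214]
```

View pics/w5.png

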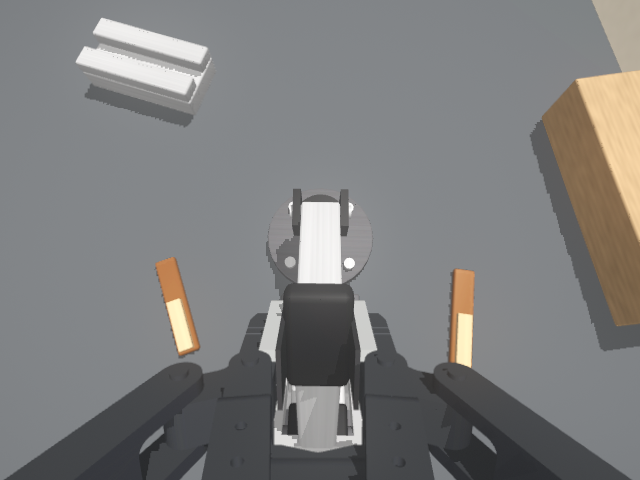

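View pics/zs5.png

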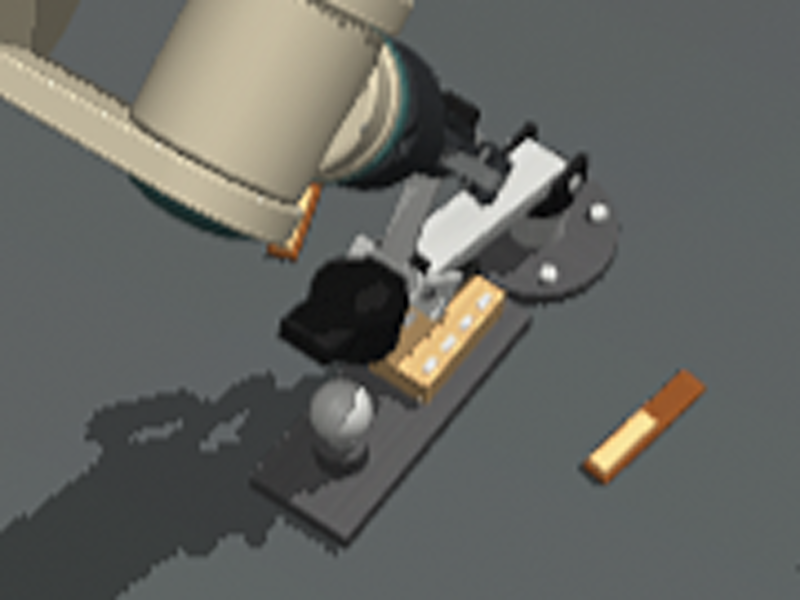

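play_rows:
  rows:
    - {"travel": [0,0,0],"rotation": [0,0,0]}
    - {"travel": [0,0,0],"rotation": [0,0,0]}
    - {"travel": [0,0,0],"rotation": [0,0,0]}
    - {"travel": [0,0,-0.1],"rotation": [0,0,0]}
    - {"travel": [0,0,-0.15],"rotation": [0,0,0]}
    - {"travel": [0,0,-0.15],"rotation": [0,0,0]}
    - {"travel": [0,0,0],"rotation": [0,0,0]}
    - {"travel": [0,0,0],"rotation": [0,0,0]}
  fingers: -1

```text
t: 7.3
position: [0.557, -0.0217, 0.4361]
eef_rot: [-0.296, 0.952, -0.07, 0.023]
wrist_force: [-0.6, 0.4, -0.3]
gripper_width: 0.0851
```

```bash
python3 st.py -1.718; python3 - <<'E'
from h import *
c=snap('scene','s6'); snap('wrist','w6');
E
```

```text
t 7.30 tcp [ 0.557  -0.0217  0.4361] grasp [0.5702 0.0652 0.3084] r 0.1669 across 0.0012 z 0.3084 tip r 0.1567 ac 0.0012 z 0.2936 F [-0.5891  0.3916 -0.3455] w 0.0851
R cols x [ 0.9891 -0.1475  0.0013] y [-0.1207 -0.8148 -0.5671] z [ 0.0847  0.5607 -0.8237] q [-0.2146  0.1317  1.2914  0.6102  1.7289  0.0289]
```

View pics/w6.png

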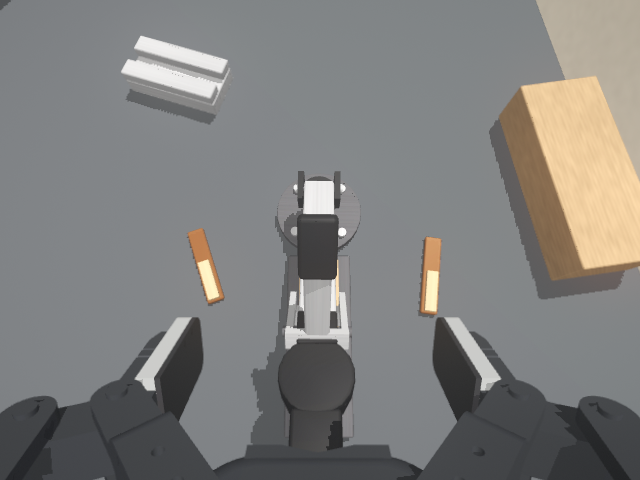

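The wrist view shows the arm now along the bed, with the head centred at (316,378), the pad at (318,246), the bolts at about (297,189), (341,188), (295,231) and (342,233), and the handle up. Now measure yaw, lift and handle angle.

```bash
cat > m6.py <<'E'
from st import *
w=np.load('pics/w6.npz'); W=world(w); B=w['image'].astype(int).sum(2)
b=onplane(w,[(297.5,189),(341,188),(295,231.5),(342,233)],.015); P0=b.mean(0)[:2]; print('post',P0)
def plane(sl,nm):
    P=W[sl].reshape(-1,3); C=np.median(P,0); P=P[np.linalg.norm(P-C,axis=1)<.05]
    for _ in range(3):
        C=P.mean(0); n=np.linalg.svd(P-C,full_matrices=False)[2][2]; n*=np.sign(n[2]); r=(P-C)@n; P=P[abs(r)<2*r.std()+1e-4]
    print(nm,'C',C,'n',n,'yaw',np.arctan2(C[1]-P0[1],C[0]-P0[0]),'r',np.hypot(*(C[:2]-P0))); return C,n
C,n=plane(np.s_[355:400,295:338],'head'); u=(C[:2]-P0)/np.hypot(*(C[:2]-P0))
print('lift',np.arctan2(-n[:2]@u,n[2]))
C2,n2=plane(np.s_[412:440,297:335],'nose'); 
C1,n1=plane(np.s_[220:272,303:333],'pad'); print('pad normal ang (fwd +)',np.arctan2(n1[:2]@u,n1[2]))
c=(cv2.findContours(((B<200)&(np.indices(B.shape)[0]>345)&(np.indices(B.shape)[0]<400)&(abs(np.indices(B.shape)[1]-316)<42)).astype(np.uint8),cv2.RETR_EXTERNAL,cv2.CHAIN_APPROX_NONE)[0])
print('head mask',[cv2.minEnclosingCircle(k) for k in c if len(k)>50])
h=onplane(w,[(316.5,378)],C[2]); print('head centre',h,'yaw',np.arctan2(*(h[0,:2]-P0)[::-1]))
e=onplane(w,[(288,257),(350.5,257),(353,435),(285.5,437)],.016); print('bed',e)
for i,j in((1,2),(0,3)):
    d=e[j]-e[i]; print('bed yaw',np.arctan2(d[1],d[0]))
mid=(e[2]+e[3])/2; print('bed far end yaw from post',np.arctan2(*(mid[:2]-P0)[::-1]),'r',np.hypot(*(mid[:2]-P0)))
E
python3 m6.py
```

```text
post [0.5944 0.2297]
head C [0.5656 0.0514 0.167 ] n [0.0546 0.3355 0.9405] yaw -1.7307134284009782 r 0.18061882980885244
lift 0.3468442322159073
nose C [0.5611 0.023  0.1774] n [0.0575 0.3424 0.9378] yaw -1.730192160185232 r 0.20934174900352676
pad C [0.5776 0.1251 0.2297] n [-0.1053 -0.6836  0.7223] yaw -1.7298711385480858 r 0.10592661465577226
pad normal ang (fwd +) 0.7637096532601209
head mask [((349.5, 385.5), 14.23034954071045), ((286.0, 374.5), 24.824481964111328)]
head centre [[0.5658 0.0506 0.167 ]] yaw -1.7288359758512777
bed [[ 0.5513  0.1781  0.016 ]
 [ 0.6214  0.1678  0.016 ]
 [ 0.5927 -0.0132  0.016 ]
 [ 0.5258 -0.0051  0.016 ]]
bed yaw -1.728175241369197
bed yaw -1.7088788758786881
bed far end yaw from post -1.7167084102698258 r 0.24143715343648767
```

play_rows:
  rows:
    - {"travel": [0,0,0],"rotation": [-0.0179,0,0]}
    - {"travel": [0,0,0],"rotation": [-0.0179,0,0]}
    - {"travel": [0,0,0],"rotation": [-0.0179,0,0]}
    - {"travel": [0,0,0],"rotation": [-0.0179,0,0]}
    - {"travel": [0,0,0],"rotation": [0,0,0]}
    - {"travel": [0,0,0],"rotation": [0,0,0]}
    - {"travel": [0,0,0],"rotation": [0,0,0]}
    - {"travel": [0,0,0],"rotation": [0,0,0]}
  fingers: 1

```text
t: 8.2
position: [0.5571, -0.0214, 0.4347]
eef_rot: [-0.077, 0.994, -0.073, 0.005]
wrist_force: [0.5, 0.0, -0.4]
gripper_width: -0.0001
```

```bash
sed -i 's/^O=.*/O=np.array([.5944,.2300,.07])/' st.py; python3 - <<'E'
from st import *
R,o=toolstate(-1.7295); u=np.array([np.cos(-1.7295),np.sin(-1.7295),0])
tip=o['position']+.173*R[:,2]; T=np.array([.5944,.23,0])+.2134*u+[0,0,.207]; delta(T-tip,R); print('tilt',np.arctan2(-R[:,2]@u,-R[2,2]))
E
```

```text
t 8.20 tcp [ 0.5571 -0.0214  0.4347] grasp [0.5604 0.0023 0.2816] r 0.2302 across 0.0024 z 0.2816 tip r 0.2274 ac 0.0023 z 0.2638 F [ 0.5006  0.0404 -0.4175] w -0.0001
R cols x [ 0.9892 -0.1468 -0.0016] y [-0.1453 -0.9773 -0.1542] z [ 0.0211  0.1528 -0.988 ] q [-0.1342  0.1354  1.2553  0.1573  1.7482  0.0412]
world [-0.0001  0.0142 -0.0568] -> tool units [-0.0083 -0.0205  0.2332]
tilt 0.15478096513045608
```

play_rows:
  rows:
    - {"travel": [-0.008,-0.02,0.07],"rotation": [0,0,0]}
    - {"travel": [0,0,0.08],"rotation": [0,0,0]}
    - {"travel": [0,0,0.08],"rotation": [0,0,0]}
    - {"travel": [0,0,0],"rotation": [0,0,0]}
    - {"travel": [0,0,0],"rotation": [0,0,0]}
    - {"travel": [0,0,0],"rotation": [0,0,0]}

```text
t: 8.8
position: [0.5572, -0.0076, 0.3806]
eef_rot: [-0.077, 0.994, -0.073, 0.006]
wrist_force: [0.8, -0.7, 0.2]
gripper_width: -0.0003
```

```bash
python3 st.py -1.7295; python3 - <<'E'
from h import *
c=snap('scene','s7'); snap('wrist','w7'); A=cv2.resize(c['image'][150:285,240:420],(800,600),interpolation=cv2.INTER_CUBIC); cv2.imwrite('pics/zs7.png',A[:,:,::-1])
E
```

```text
t 8.80 tcp [ 0.5572 -0.0076  0.3806] grasp [0.5609 0.0159 0.2274] r 0.2167 across 0.0008 z 0.2274 tip r 0.2140 ac 0.0007 z 0.2096 F [ 0.8234 -0.7164  0.2041] w -0.0003
R cols x [ 0.9892 -0.1469  0.0012] y [-0.145  -0.9775 -0.1533] z [ 0.0237  0.1514 -0.9882] q [-0.1093  0.1458  1.3511  0.154   1.6368  0.0488]
```

View pics/zs7.png

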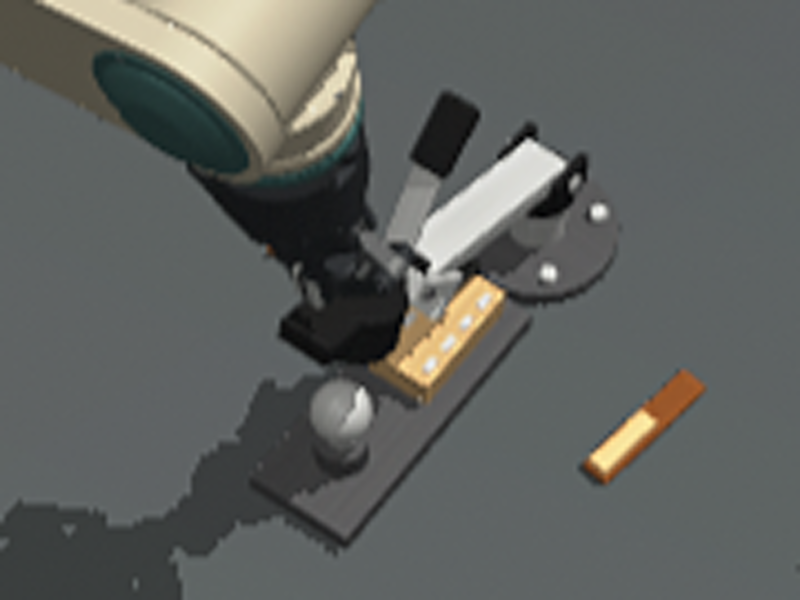

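View pics/w7.png

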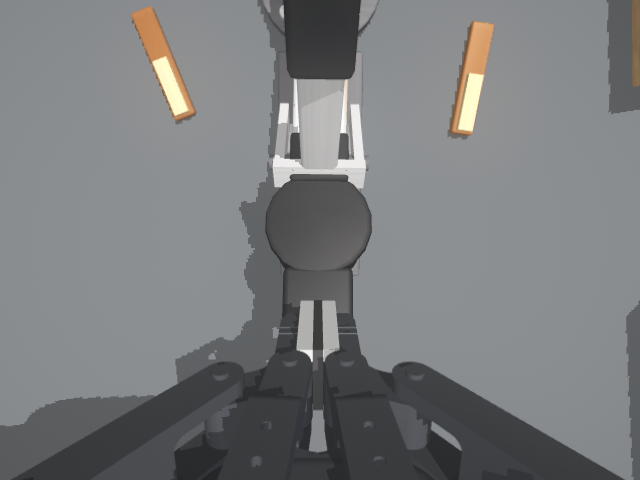

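play_rows:
  rows:
    - {"travel": [0,0.006,0.04],"rotation": [0,0,0]}
    - {"travel": [0,0.006,0.04],"rotation": [0,0,0]}
    - {"travel": [0,0.006,0.036],"rotation": [0,0,0]}
    - {"travel": [0,0.015,0.029],"rotation": [0,0,0]}
    - {"travel": [0,0.015,0.029],"rotation": [0,0,0]}

```text
t: 9.4
position: [0.5563, -0.0128, 0.3338]
eef_rot: [-0.076, 0.994, -0.073, 0.005]
wrist_force: [-1.2, -2.5, 3.6]
gripper_width: 0.0
```

```bash
python3 st.py -1.7295
```

```text
t 9.40 tcp [ 0.5563 -0.0128  0.3338] grasp [0.5596 0.0106 0.1807] r 0.2221 across 0.0003 z 0.1807 tip r 0.2194 ac 0.0003 z 0.1629 F [-1.1942 -2.535   3.621 ] w 0.0000
R cols x [ 0.9892 -0.1466 -0.0006] y [-0.1449 -0.9776 -0.1526] z [ 0.0218  0.151  -0.9883] q [-0.1187  0.1685  1.4195  0.1532  1.5501  0.0255]
```

Contact is made and the arm lowers at about 3.6 N. Continuing along the arc to lift ≈ 0.08.

play_rows:
  rows:
    - {"travel": [0,0.015,0.029],"rotation": [0,0,0]}
    - {"travel": [0,0.015,0.029],"rotation": [0,0,0]}
    - {"travel": [0,0.014,0.029],"rotation": [0,0,0]}
    - {"travel": [0,0.013,0.029],"rotation": [0,0,0]}
    - {"travel": [0,0,0],"rotation": [0,0,0]}
    - {"travel": [0,0,0],"rotation": [0,0,0]}

```text
t: 10.0
position: [0.5548, -0.0219, 0.3029]
eef_rot: [-0.077, 0.994, -0.073, 0.005]
wrist_force: [-0.4, -0.0, 0.2]
gripper_width: 0.0002
```

```bash
python3 st.py -1.7295
```

```text
t 10.00 tcp [ 0.5548 -0.0219  0.3029] grasp [0.558  0.0016 0.1497] r 0.2313 across 0.0001 z 0.1497 tip r 0.2285 ac 0.0001 z 0.1319 F [-0.4413 -0.0361  0.2098] w 0.0002
R cols x [ 0.9892 -0.1465 -0.0019] y [-0.1451 -0.9775 -0.1532] z [ 0.0206  0.1519 -0.9882] q [-0.1356  0.1888  1.4597  0.1543  1.4941 -0.0004]
```

```bash
python3 - <<'E'
from h import *
snap('wrist','w8'); c=snap('scene','s8'); A=cv2.resize(c['image'][150:285,240:420],(800,600),interpolation=cv2.INTER_CUBIC); cv2.imwrite('pics/zs8.png',A[:,:,::-1])
E
```

```text
(no output)
```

View pics/zs8.png

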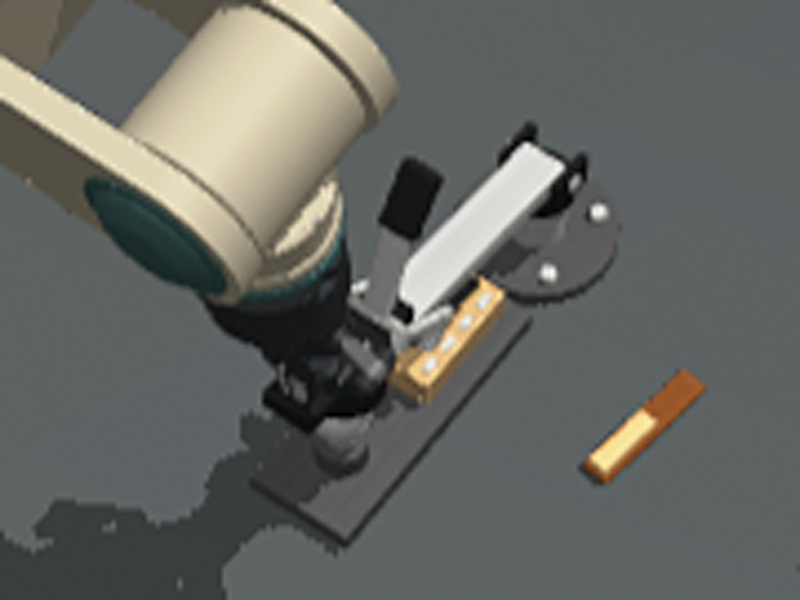

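View pics/w8.png

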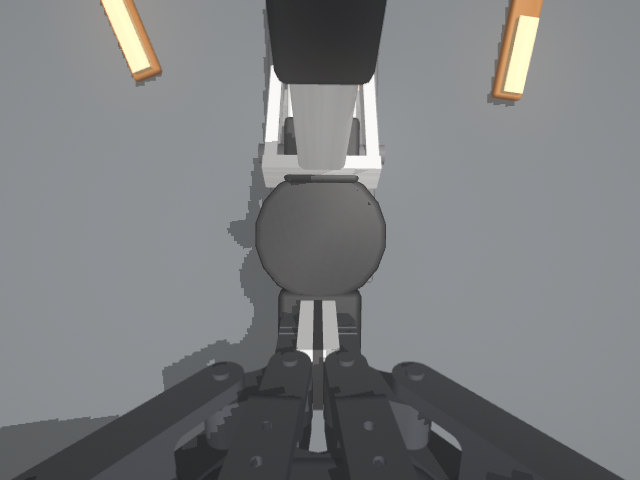

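play_rows:
  rows:
    - {"travel": [0,0.005,0.0115],"rotation": [0,0,0]}
    - {"travel": [0,0.005,0.0115],"rotation": [0,0,0]}
    - {"travel": [0,0.005,0.0115],"rotation": [0,0,0]}
    - {"travel": [0,0.005,0.0115],"rotation": [0,0,0]}

```text
t: 10.5
position: [0.5544, -0.025, 0.2911]
eef_rot: [-0.077, 0.994, -0.073, 0.005]
wrist_force: [0.5, 2.2, 2.3]
gripper_width: -0.0
```

```bash
python3 st.py -1.7295|head -1
```

```text
t 10.50 tcp [ 0.5544 -0.025   0.2911] grasp [ 0.5577 -0.0015  0.1379] r 0.2344 across 0.0004 z 0.1379 tip r 0.2316 ac 0.0003 z 0.1201 F [0.4732 2.2097 2.2968] w -0.0000
```

play_rows:
  rows:
    - {"travel": [0,0.004,0.0115],"rotation": [0,0,0]}
    - {"travel": [0,0.004,0.0115],"rotation": [0,0,0]}
    - {"travel": [0,0.003,0.008],"rotation": [0,0,0]}

```text
t: 10.8
position: [0.5541, -0.0267, 0.2828]
eef_rot: [-0.076, 0.994, -0.073, 0.005]
wrist_force: [0.5, 1.4, 2.8]
gripper_width: 0.0005
```

```bash
python3 st.py -1.7295|head -1
```

```text
t 10.80 tcp [ 0.5541 -0.0267  0.2828] grasp [ 0.5574 -0.0032  0.1296] r 0.2362 across 0.0003 z 0.1296 tip r 0.2334 ac 0.0002 z 0.1118 F [0.5362 1.3725 2.8209] w 0.0005
```

play_rows:
  rows:
    - {"travel": [0,0.001,0.005],"rotation": [0,0,0]}
    - {"travel": [0,0.001,0.005],"rotation": [0,0,0]}
    - {"travel": [0,0.001,0.005],"rotation": [0,0,0]}
    - {"travel": [0,0.001,0.005],"rotation": [0,0,0]}

```text
t: 11.2
position: [0.5541, -0.0272, 0.2781]
eef_rot: [-0.076, 0.994, -0.073, 0.005]
wrist_force: [-0.1, -2.8, 2.0]
gripper_width: -0.0003
```

```bash
python3 st.py -1.7295|head -1
```

```text
t 11.20 tcp [ 0.5541 -0.0272  0.2781] grasp [ 0.5574 -0.0038  0.1249] r 0.2367 across 0.0004 z 0.1249 tip r 0.2340 ac 0.0004 z 0.1071 F [-0.1163 -2.7755  1.9513] w -0.0003
```

play_rows:
  rows:
    - {"travel": [0,0.001,0.005],"rotation": [0,0,0]}
    - {"travel": [0,0.001,0.005],"rotation": [0,0,0]}
    - {"travel": [0,0.001,0.005],"rotation": [0,0,0]}
    - {"travel": [0,0.001,0.005],"rotation": [0,0,0]}

```text
t: 11.6
position: [0.554, -0.0273, 0.2729]
eef_rot: [-0.076, 0.994, -0.073, 0.005]
wrist_force: [-0.9, -1.4, 2.5]
gripper_width: 0.0
```

```bash
python3 st.py -1.7295|head -1
```

```text
t 11.60 tcp [ 0.554  -0.0273  0.2729] grasp [ 0.5573 -0.0038  0.1197] r 0.2368 across 0.0004 z 0.1197 tip r 0.2340 ac 0.0003 z 0.1019 F [-0.8926 -1.3954  2.4586] w 0.0000
```

play_rows:
  rows:
    - {"travel": [0,0.001,0.004],"rotation": [0,0,0]}
    - {"travel": [0,0.001,0.004],"rotation": [0,0,0]}
    - {"travel": [0,0.001,0.004],"rotation": [0,0,0]}

```text
t: 11.9
position: [0.554, -0.0274, 0.2698]
eef_rot: [-0.076, 0.994, -0.073, 0.005]
wrist_force: [-0.4, -2.2, 3.1]
gripper_width: -0.0001
```

```bash
python3 st.py -1.7295|head -1
```

```text
t 11.90 tcp [ 0.554  -0.0274  0.2698] grasp [ 0.5573 -0.004   0.1166] r 0.2369 across 0.0004 z 0.1166 tip r 0.2342 ac 0.0003 z 0.0988 F [-0.3898 -2.1708  3.0856] w -0.0001
```

play_rows:
  rows:
    - {"travel": [0,0.001,0.004],"rotation": [0,0,0]}
    - {"travel": [0,0.001,0.004],"rotation": [0,0,0]}
    - {"travel": [0,0.001,0.004],"rotation": [0,0,0]}

```text
t: 12.2
position: [0.554, -0.0277, 0.2667]
eef_rot: [-0.076, 0.994, -0.073, 0.005]
wrist_force: [0.2, -2.2, 3.0]
gripper_width: 0.0
```

```bash
python3 st.py -1.7295|head -1
```

```text
t 12.20 tcp [ 0.554  -0.0277  0.2667] grasp [ 0.5573 -0.0042  0.1135] r 0.2371 across 0.0004 z 0.1135 tip r 0.2344 ac 0.0003 z 0.0957 F [ 0.2409 -2.1939  3.0492] w 0.0000
```

play_rows:
  rows:
    - {"travel": [0,0,0.004],"rotation": [0,0,0]}
    - {"travel": [0,0,0.004],"rotation": [0,0,0]}
    - {"travel": [0,0,0],"rotation": [0,0,0]}

```text
t: 12.5
position: [0.554, -0.0274, 0.2648]
eef_rot: [-0.076, 0.994, -0.073, 0.005]
wrist_force: [0.2, -2.2, 2.6]
gripper_width: 0.0001
```

```bash
python3 st.py -1.7295|head -1
```

```text
t 12.50 tcp [ 0.554  -0.0274  0.2648] grasp [ 0.5573 -0.0039  0.1116] r 0.2369 across 0.0004 z 0.1116 tip r 0.2341 ac 0.0003 z 0.0938 F [ 0.2332 -2.1869  2.6077] w 0.0001
```

play_rows:
  rows:
    - {"travel": [0,0,0.004],"rotation": [0,0,0]}
    - {"travel": [0,0,0.004],"rotation": [0,0,0]}
    - {"travel": [0,0,0],"rotation": [0,0,0]}

```text
t: 12.8
position: [0.5541, -0.0273, 0.2643]
eef_rot: [-0.076, 0.994, -0.073, 0.006]
wrist_force: [-4.8, -3.4, 10.6]
gripper_width: -0.0
```

```bash
python3 st.py -1.7295|head -1
```

```text
t 12.80 tcp [ 0.5541 -0.0273  0.2643] grasp [ 0.5576 -0.004   0.1111] r 0.2368 across 0.0006 z 0.1111 tip r 0.2341 ac 0.0006 z 0.0933 F [-4.7693 -3.3513 10.5695] w -0.0000
```

Contact felt: force rose to 10.6 N, with a sideways part of about −4.8 N along x. I'll ease sideways in that direction and press slightly more to see whether it is fully home.

play_rows:
  rows:
    - {"travel": [-0.004,0,0.002],"rotation": [0,0,0]}
    - {"travel": [0,0,0.002],"rotation": [0,0,0]}
    - {"travel": [0,0,0],"rotation": [0,0,0]}

```text
t: 13.1
position: [0.5535, -0.0272, 0.2642]
eef_rot: [-0.076, 0.994, -0.073, 0.007]
wrist_force: [-3.6, -4.7, 13.0]
gripper_width: 0.0001
```

```bash
python3 st.py -1.7295|head -1
```

```text
t 13.10 tcp [ 0.5535 -0.0272  0.2642] grasp [ 0.5574 -0.0039  0.111 ] r 0.2368 across 0.0004 z 0.1110 tip r 0.2341 ac 0.0004 z 0.0932 F [-3.5688 -4.6638 13.0358] w 0.0001
```

play_rows:
  rows:
    - {"travel": [0,0,0.004],"rotation": [0,0,0]}
    - {"travel": [0,0,0.003],"rotation": [0,0,0]}
    - {"travel": [0,0,0],"rotation": [0,0,0]}
    - {"travel": [0,0,0],"rotation": [0,0,0]}

```text
t: 13.5
position: [0.5536, -0.0271, 0.2639]
eef_rot: [-0.076, 0.994, -0.073, 0.007]
wrist_force: [-7.3, -5.5, 21.4]
gripper_width: -0.0002
```

```bash
python3 st.py -1.7295|head -1;  python3 - <<'E'
from h import *
snap('wrist','w9'); c=snap('scene','s9'); A=cv2.resize(c['image'][150:285,240:420],(800,600),interpolation=cv2.INTER_CUBIC); cv2.imwrite('pics/zs9.png',A[:,:,::-1])
E
```

```text
t 13.50 tcp [ 0.5536 -0.0271  0.2639] grasp [ 0.5576 -0.0039  0.1107] r 0.2368 across 0.0006 z 0.1107 tip r 0.2341 ac 0.0006 z 0.0929 F [-7.313  -5.4891 21.3569] w -0.0002
```

View pics/zs9.png

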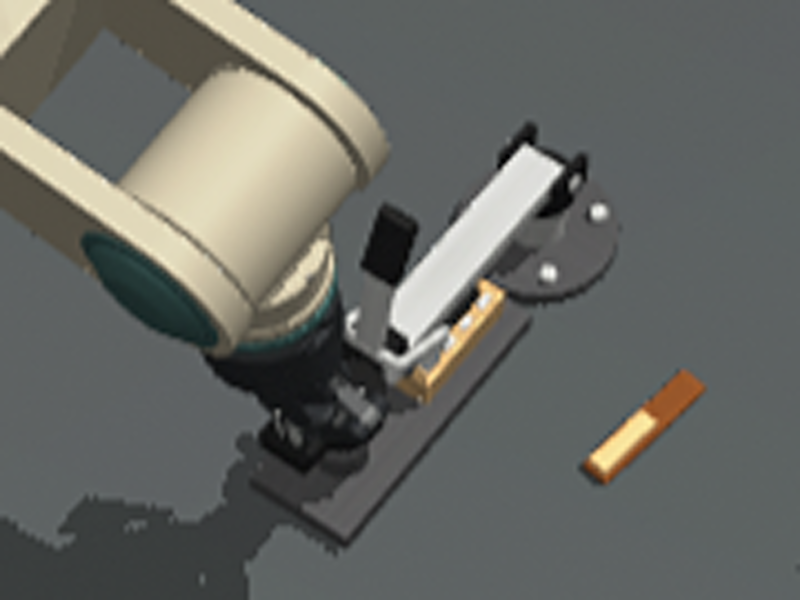

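View pics/w9.png

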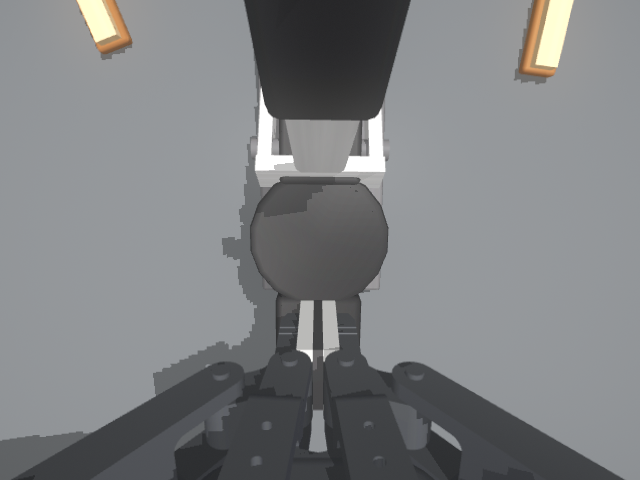

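The wrist view shows the head at (319,239), with bed edges at about x=264 and 380 near row 288. Measure the arm's yaw and lift against the bed and the expected home angle.

```bash
python3 - <<'E'
from st import *
w=np.load('pics/w9.npz'); W=world(w)
def plane(sl,nm):
    P=W[sl].reshape(-1,3)
    for _ in range(3):
        C=P.mean(0); n=np.linalg.svd(P-C,full_matrices=False)[2][2]; n*=np.sign(n[2]); r=(P-C)@n; P=P[abs(r)<2*r.std()+1e-4]
    u=np.array([np.cos(-1.72),np.sin(-1.72)]); print(nm,C,n,'lift',np.arctan2(-n[:2]@u,n[2]))
    return C
C=plane(np.s_[205:275,275:365],'head')
h=onplane(w,[(319.5,239)],C[2])[0]; P0=np.array([.5944,.23]); d=h[:2]-P0; print('head',h,'yaw',np.arctan2(d[1],d[0]),'r',np.hypot(*d))
print('expected head top z: L=asin((z-.098)/.2):',np.arcsin((C[2]-.098)/.2))
b=onplane(w,[(264,288),(380,288)],.016); m=b.mean(0)[:2]-P0; print(b,'bed mid yaw',np.arctan2(m[1],m[0]),np.linalg.norm(b[1]-b[0]))
n=plane(np.s_[297:318,283:297],'nose')
# previous ball pos, scene view: visible stud/ball below head? stud base
I=cv2.resize(w['image'][100:340,160:480],(800,600),interpolation=cv2.INTER_CUBIC); cv2.imwrite('pics/zw9.png',np.clip(I[:,:,::-1].astype(int)*1.5,0,255).astype(np.uint8))
E
```

```text
head [0.5629 0.0322 0.0962] [-0.0016 -0.0116  0.9999] lift -0.011725911956220875
head [0.5629 0.0324 0.0962] yaw -1.728774905159872 r 0.20009671825949768
expected head top z: L=asin((z-.098)/.2): -0.008820047541266602
[[ 0.5249 -0.0042  0.016 ]
 [ 0.5931 -0.0143  0.016 ]] bed mid yaw -1.7177184510356969 0.06886978572667253
nose [0.5476 0.0081 0.0977] [-0.9844  0.1609  0.0716] lift 0.17648913786284942
```

View pics/zw9.png

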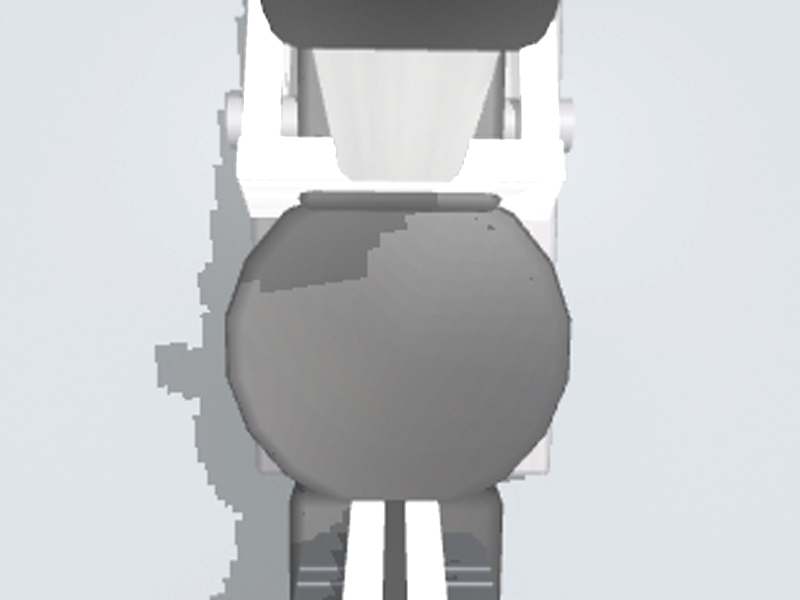

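The arm has stopped at lift ≈ −0.01, while vision put the ball a few mm lower (z ≈ 0.063–0.066). The yaw is also about 0.011 off the bed's axis, so it may be riding the ball's flank. I'll feel sideways under light load.

play_rows:
  rows:
    - {"travel": [0,0,-0.005],"rotation": [0,0,0]}
    - {"travel": [0.004,0,0],"rotation": [0,0,0]}
    - {"travel": [0.004,0,0],"rotation": [0,0,0]}
    - {"travel": [0,0,0],"rotation": [0,0,0]}

```text
t: 14.0
position: [0.5551, -0.0274, 0.264]
eef_rot: [-0.076, 0.994, -0.073, 0.006]
wrist_force: [-9.0, -4.7, 17.8]
gripper_width: -0.0001
```

```bash
python3 st.py -1.7295|head -1
```

```text
t 14.00 tcp [ 0.5551 -0.0274  0.264 ] grasp [ 0.5586 -0.0041  0.1108] r 0.2368 across 0.0016 z 0.1108 tip r 0.2341 ac 0.0016 z 0.0930 F [-9.0149 -4.7401 17.7684] w -0.0001
```

play_rows:
  rows:
    - {"travel": [-0.004,0,0],"rotation": [0,0,0]}
    - {"travel": [-0.004,0,0],"rotation": [0,0,0]}
    - {"travel": [-0.004,0,0],"rotation": [0,0,0]}
    - {"travel": [-0.004,0,0],"rotation": [0,0,0]}
    - {"travel": [0,0,0],"rotation": [0,0,0]}

```text
t: 14.5
position: [0.5521, -0.027, 0.2642]
eef_rot: [-0.076, 0.994, -0.073, 0.009]
wrist_force: [3.5, -4.7, 11.0]
gripper_width: -0.0
```

```bash
python3 st.py -1.7295|head -1
```

```text
t 14.50 tcp [ 0.5521 -0.027   0.2642] grasp [ 0.5566 -0.0038  0.111 ] r 0.2368 across -0.0004 z 0.1110 tip r 0.2341 ac -0.0003 z 0.0932 F [ 3.4742 -4.7075 10.9971] w -0.0000
```

```bash
python3 - <<'E'
from st import *
c=snap('wrist','w10'); w9=np.load('pics/w9.npz')
W=world(c); P=W[205:275,275:365].reshape(-1,3); C=P.mean(0); n=np.linalg.svd(P-C,full_matrices=False)[2][2]; n*=np.sign(n[2]); print(C,n)
for k in (w9,c):
    g=k['image'].astype(int).sum(2)[235:243].mean(0); 
    d=np.diff(g); L=200+np.argmin(d[200:300]); Rr=330+np.argmax(d[330:430]); print('head edges px',L,Rr,(L+Rr)/2, onplane(k,[((L+Rr)/2+.5,239)],.0962))
E
```

```text
[0.562  0.0323 0.0968] [-0.1307 -0.9061  0.4023]
head edges px 249 387 318.0 [[0.5625 0.0324 0.0962]]
head edges px 252 390 321.0 [[0.5628 0.0323 0.0962]]
```

The head sits at (0.5628, 0.0324), right on the ball position measured earlier, and both sideways nudges and a harder press meet a firm stop. It looks home with the handle up. Now I'll retreat and go round to the nose side of the handle pad.

play_rows:
  rows:
    - {"travel": [0,0,-0.1],"rotation": [0,0,0]}
    - {"travel": [0,0,-0.2],"rotation": [0,0,0]}
    - {"travel": [0,0,-0.2],"rotation": [0,0,0]}
    - {"travel": [0,0,0],"rotation": [0.0221,0,0]}
    - {"travel": [0,0,0],"rotation": [0.0221,0,0]}
    - {"travel": [0,0,0],"rotation": [0.0221,0,0]}
    - {"travel": [0,0,0],"rotation": [0.0221,0,0]}
    - {"travel": [0,0,0],"rotation": [0.0221,0,0]}
    - {"travel": [0,0,0],"rotation": [0,0,0]}
    - {"travel": [0,0,0],"rotation": [0,0,0]}

```text
t: 15.55
position: [0.5484, -0.0453, 0.3842]
eef_rot: [-0.409, 0.91, -0.068, 0.029]
wrist_force: [0.8, 0.4, 0.3]
gripper_width: -0.0001
```

```bash
python3 - <<'E'
from st import *
R,o=toolstate(-1.729); u=np.array([np.cos(-1.729),np.sin(-1.729),0])
tip=o['position']+.173*R[:,2]; T=np.array([.5944,.23,0])+.175*u+[0,0,.1945]; delta(T-tip,R); print('tilt',np.arctan2(-R[:,2]@u,-R[2,2]))
c=snap('scene','s11'); snap('wrist','w11'); A=cv2.resize(c['image'][150:285,240:420],(800,600),interpolation=cv2.INTER_CUBIC); cv2.imwrite('pics/zs11.png',A[:,:,::-1])
E
```

```text
t 15.55 tcp [ 0.5484 -0.0453  0.3842] grasp [0.5652 0.0693 0.2813] r 0.1633 across -0.0035 z 0.2813 tip r 0.1498 ac -0.0037 z 0.2693 F [0.7997 0.4224 0.2717] w -0.0001
R cols x [ 0.9892 -0.1466 -0.0024] y [-0.0991 -0.6566 -0.7477] z [ 0.108   0.7398 -0.6641] q [-0.2947  0.149   1.4094  0.84    1.6908 -0.0874]
world [-0.0003 -0.0255 -0.0748] -> tool units [0.0145 0.2908 0.1232]
tilt 0.8444972896637676
```

View pics/zs11.png

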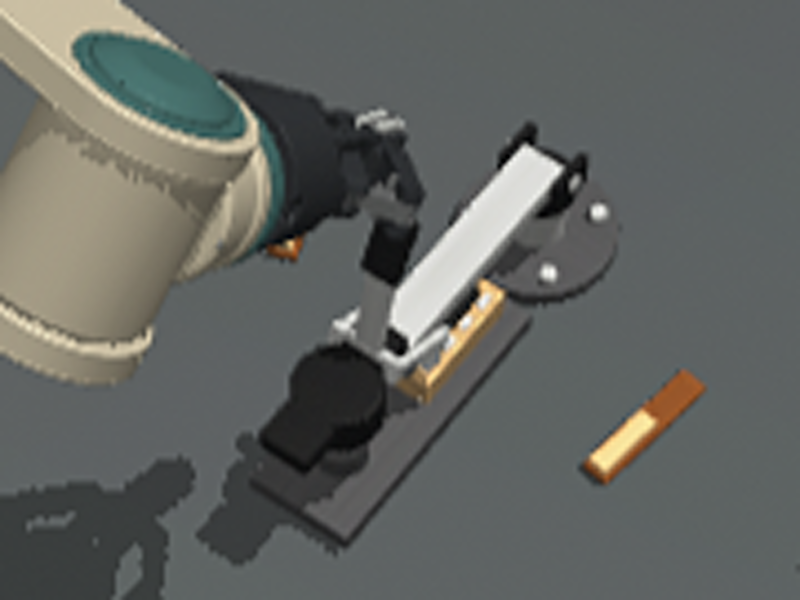

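View pics/w11.png

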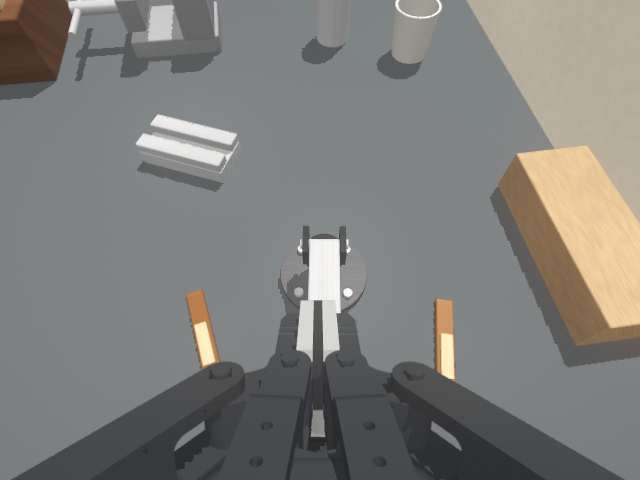

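The arm is clear of the jig now, with head at about (340,400) and the ball hidden under it. I'll check lift and handle angle from the scene view.

```bash
python3 - <<'E'
from st import *
c=np.load('pics/s11.npz'); W=world(c); B=c['image'].astype(int).sum(2); x,y,z=[W[...,i] for i in range(3)]
m=(B<170)&(z>.07)&(z<.125)&(x>.5)&(x<.62)&(y>-.03)&(y<.065)
P=W[m]; Q=P[(P[:,2]>.086)]
for _ in range(5):
    C=Q.mean(0); n=np.linalg.svd(Q-C,full_matrices=False)[2][2]; n*=np.sign(n[2]); r=(Q-C)@n; Q=Q[abs(r)<max(.003,1.5*r.std())]
u=np.array([np.cos(-1.729),np.sin(-1.729)]); print(len(P),len(Q),C,n,'lift',np.arctan2(-n[:2]@u,n[2])); rr=(C[:2]-[.5944,.23])@u; print('r',rr,'lift by height',np.arcsin((C[2]-.098)/rr))
m=(B<170)&(z>.14)&(z<.21)&(x>.55)&(x<.59)&(y>.06)&(y<.11); print('pad region',W[m].mean(0) if m.any() else None, W[m].min(0),W[m].max(0))
E
```

```text
524 326 [0.561  0.0195 0.0959] [ 0.0361 -0.0022  0.9993] lift 0.0035174289555879134
r 0.21316831777561285 lift by height -0.009712189383622175
pad region [0.5703 0.0745 0.1754] [0.5558 0.0655 0.1513] [0.5829 0.0855 0.197 ]
```

play_rows:
  rows:
    - {"travel": [0.0145,0.145,0.06],"rotation": [0,0,0]}
    - {"travel": [0,0.146,0.063],"rotation": [0,0,0]}
    - {"travel": [0,0,0],"rotation": [0,0,0]}
    - {"travel": [0,0,0],"rotation": [0,0,0]}

```text
t: 16.05
position: [0.5485, -0.0703, 0.3108]
eef_rot: [-0.41, 0.909, -0.067, 0.03]
wrist_force: [1.0, 0.2, 0.9]
gripper_width: -0.0001
```

```bash
python3 st.py -1.729; python3 -c "
from arc import path
path([.1662,.0883],[.1565,.178],-1.11,.8445,-.8445,22,.173)"
python3 - <<'E'
from h import *
c=snap('scene','s12');  A=cv2.resize(c['image'][150:285,240:420],(800,600),interpolation=cv2.INTER_CUBIC); cv2.imwrite('pics/zs12.png',A[:,:,::-1])
E
```

```text
t 16.05 tcp [ 0.5485 -0.0703  0.3108] grasp [0.5654 0.0446 0.2082] r 0.1876 across 0.0005 z 0.2082 tip r 0.1741 ac 0.0003 z 0.1963 F [1.0206 0.2344 0.9492] w -0.0001
R cols x [ 0.9892 -0.1464 -0.0015] y [-0.098  -0.6545 -0.7497] z [ 0.1088  0.7417 -0.6618] q [-0.3381  0.2219  1.4776  0.8287  1.6281 -0.222 ]
0 travel y -0.0367 z 0.0156 rotx -0.00611 g [0.152  0.1774]
1 travel y -0.0366 z 0.0157 rotx -0.00611 g [0.1475 0.1766]
2 travel y -0.0364 z 0.0158 rotx -0.00611 g [0.1431 0.1755]
3 travel y -0.0362 z 0.0160 rotx -0.00611 g [0.1387 0.1742]
4 travel y -0.0360 z 0.0161 rotx -0.00611 g [0.1344 0.1727]
5 travel y -0.0358 z 0.0162 rotx -0.00611 g [0.1302 0.171 ]
6 travel y -0.0356 z 0.0163 rotx -0.00611 g [0.1261 0.1691]
7 travel y -0.0354 z 0.0164 rotx -0.00611 g [0.122 0.167]
8 travel y -0.0352 z 0.0165 rotx -0.00611 g [0.1181 0.1647]
9 travel y -0.0350 z 0.0166 rotx -0.00611 g [0.1143 0.1621]
10 travel y -0.0348 z 0.0167 rotx -0.00611 g [0.1107 0.1594]
11 travel y -0.0346 z 0.0168 rotx -0.00611 g [0.1072 0.1565]
12 travel y -0.0345 z 0.0169 rotx -0.00611 g [0.1038 0.1535]
13 travel y -0.0343 z 0.0170 rotx -0.00611 g [0.1006 0.1502]
14 travel y -0.0341 z 0.0171 rotx -0.00611 g [0.0976 0.1469]
15 travel y -0.0339 z 0.0172 rotx -0.00611 g [0.0947 0.1433]
16 travel y -0.0337 z 0.0173 rotx -0.00611 g [0.092  0.1396]
17 travel y -0.0334 z 0.0174 rotx -0.00611 g [0.0895 0.1358]
18 travel y -0.0332 z 0.0174 rotx -0.00611 g [0.0872 0.1319]
19 travel y -0.0330 z 0.0175 rotx -0.00611 g [0.0851 0.1279]
20 travel y -0.0328 z 0.0176 rotx -0.00611 g [0.0832 0.1237]
21 travel y -0.0326 z 0.0177 rotx -0.00611 g [0.0815 0.1195]
```

View pics/zs12.png

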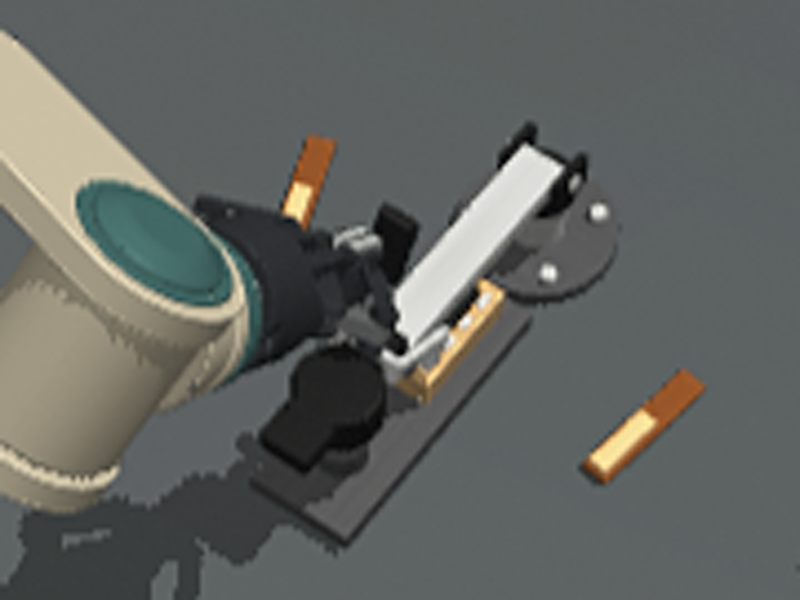

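play_rows:
  rows:
    - {"travel": [0,0.003,0.035],"rotation": [0,0,0]}
    - {"travel": [0,0.003,0.035],"rotation": [0,0,0]}
    - {"travel": [0,0,0.025],"rotation": [0,0,0]}
    - {"travel": [0,0,0],"rotation": [0,0,0]}

```text
t: 16.5
position: [0.5508, -0.0532, 0.2933]
eef_rot: [-0.41, 0.909, -0.067, 0.03]
wrist_force: [0.7, 0.7, 0.3]
gripper_width: 0.0
```

```bash
python3 st.py -1.729|head -1
```

```text
t 16.50 tcp [ 0.5508 -0.0532  0.2933] grasp [0.5677 0.0618 0.1908] r 0.1703 across 0.0001 z 0.1908 tip r 0.1568 ac -0.0001 z 0.1789 F [0.6906 0.7108 0.3385] w 0.0000
```

At the pad face, nearly touching. Now swing the handle down along its arc.

play_rows:
  rows:
    - {"travel": [0,-0.0367,0.0156],"rotation": [-0.0061,0,0]}
    - {"travel": [0,-0.0366,0.0157],"rotation": [-0.0061,0,0]}
    - {"travel": [0,-0.0364,0.0158],"rotation": [-0.0061,0,0]}
    - {"travel": [0,-0.0362,0.016],"rotation": [-0.0061,0,0]}
    - {"travel": [0,-0.036,0.0161],"rotation": [-0.0061,0,0]}
    - {"travel": [0,-0.0358,0.0162],"rotation": [-0.0061,0,0]}

```text
t: 17.1
position: [0.559, 0.0012, 0.3134]
eef_rot: [-0.302, 0.95, -0.07, 0.022]
wrist_force: [-0.8, -3.1, 1.9]
gripper_width: 0.0002
```

```bash
python3 st.py -1.729|head -1
```

```text
t 17.10 tcp [0.559  0.0012 0.3134] grasp [0.5721 0.0896 0.1868] r 0.1421 across 0.0001 z 0.1868 tip r 0.1317 ac -0.0000 z 0.1721 F [-0.7509 -3.1075  1.8796] w 0.0002
```

play_rows:
  rows:
    - {"travel": [0,-0.0356,0.0163],"rotation": [-0.0061,0,0]}
    - {"travel": [0,-0.0354,0.0164],"rotation": [-0.0061,0,0]}
    - {"travel": [0,-0.0352,0.0165],"rotation": [-0.0061,0,0]}
    - {"travel": [0,-0.035,0.0166],"rotation": [-0.0061,0,0]}
    - {"travel": [0,-0.0348,0.0167],"rotation": [-0.0061,0,0]}
    - {"travel": [0,-0.0346,0.0168],"rotation": [-0.0061,0,0]}

```text
t: 17.7
position: [0.5675, 0.0584, 0.3182]
eef_rot: [-0.191, 0.979, -0.072, 0.014]
wrist_force: [-0.0, -3.9, 2.2]
gripper_width: -0.0
```

```bash
python3 st.py -1.729|head -1
```

```text
t 17.70 tcp [0.5675 0.0584 0.3182] grasp [0.5761 0.116  0.1745] r 0.1154 across -0.0001 z 0.1745 tip r 0.1087 ac -0.0002 z 0.1578 F [-0.0134 -3.8691  2.2417] w -0.0000
```

play_rows:
  rows:
    - {"travel": [0,-0.0345,0.0169],"rotation": [-0.0061,0,0]}
    - {"travel": [0,-0.0343,0.017],"rotation": [-0.0061,0,0]}
    - {"travel": [0,-0.0341,0.0171],"rotation": [-0.0061,0,0]}
    - {"travel": [0,-0.0339,0.0172],"rotation": [-0.0061,0,0]}
    - {"travel": [0,-0.0337,0.0173],"rotation": [-0.0061,0,0]}

```text
t: 18.2
position: [0.5745, 0.105, 0.311]
eef_rot: [-0.096, 0.993, -0.073, 0.007]
wrist_force: [-0.9, -3.5, 3.3]
gripper_width: 0.0002
```

```bash
python3 st.py -1.729|head -1
```

```text
t 18.20 tcp [0.5745 0.105  0.311 ] grasp [0.5789 0.1345 0.1589] r 0.0967 across -0.0002 z 0.1589 tip r 0.0933 ac -0.0003 z 0.1412 F [-0.8833 -3.4914  3.2837] w 0.0002
```

play_rows:
  rows:
    - {"travel": [0,-0.0334,0.0174],"rotation": [-0.0061,0,0]}
    - {"travel": [0,-0.0332,0.0174],"rotation": [-0.0061,0,0]}

```text
t: 18.4
position: [0.5771, 0.1228, 0.3054]
eef_rot: [-0.058, 0.996, -0.074, 0.005]
wrist_force: [-0.4, -3.5, 3.3]
gripper_width: -0.0002
```

```bash
python3 st.py -1.729|head -1
```

```text
t 18.40 tcp [0.5771 0.1228 0.3054] grasp [0.5799 0.1407 0.1515] r 0.0905 across -0.0003 z 0.1515 tip r 0.0884 ac -0.0003 z 0.1336 F [-0.3507 -3.4633  3.2869] w -0.0002
```

play_rows:
  rows:
    - {"travel": [0,-0.033,0.0175],"rotation": [-0.0061,0,0]}
    - {"travel": [0,-0.0328,0.0176],"rotation": [-0.0061,0,0]}

```text
t: 18.6
position: [0.5797, 0.1399, 0.2984]
eef_rot: [-0.02, 0.997, -0.074, 0.002]
wrist_force: [-0.5, -3.1, 3.7]
gripper_width: -0.0
```

```bash
python3 st.py -1.729|head -1
```

```text
t 18.60 tcp [0.5797 0.1399 0.2984] grasp [0.5807 0.1461 0.1436] r 0.0850 across -0.0003 z 0.1436 tip r 0.0842 ac -0.0003 z 0.1256 F [-0.5423 -3.0537  3.6703] w -0.0000
```

Past the jam point (about 0.133) with no rise in force, so the ball is home. Continuing to the bottom.

play_rows:
  rows:
    - {"travel": [0,-0.0326,0.0177],"rotation": [-0.0061,0,0]}
    - {"travel": [0,0,0.004],"rotation": [0,0,0]}
    - {"travel": [0,0,0.004],"rotation": [0,0,0]}

```text
t: 18.9
position: [0.5808, 0.1483, 0.2924]
eef_rot: [-0.003, 0.997, -0.073, 0.001]
wrist_force: [0.5, 2.6, 5.2]
gripper_width: 0.0002
```

```bash
python3 st.py -1.729|head -1
```

```text
t 18.90 tcp [0.5808 0.1483 0.2924] grasp [0.5811 0.1493 0.1374] r 0.0818 across -0.0005 z 0.1374 tip r 0.0817 ac -0.0005 z 0.1194 F [0.4634 2.5813 5.2291] w 0.0002
```

play_rows:
  rows:
    - {"travel": [0,0,0.004],"rotation": [0,0,0]}
    - {"travel": [0,0,0.004],"rotation": [0,0,0]}
    - {"travel": [0,0,0],"rotation": [0,0,0]}

```text
t: 19.2
position: [0.5808, 0.1482, 0.2917]
eef_rot: [-0.004, 0.997, -0.073, 0.001]
wrist_force: [-1.3, 2.1, 8.5]
gripper_width: 0.0002
```

```bash
python3 st.py -1.729|head -1
```

```text
t 19.20 tcp [0.5808 0.1482 0.2917] grasp [0.5812 0.1494 0.1367] r 0.0817 across -0.0003 z 0.1367 tip r 0.0815 ac -0.0003 z 0.1187 F [-1.258   2.0571  8.5272] w 0.0002
```

play_rows:
  rows:
    - {"travel": [0,0,0.004],"rotation": [0,0,0]}
    - {"travel": [0,0,0.004],"rotation": [0,0,0]}
    - {"travel": [0,0,0.004],"rotation": [0,0,0]}
    - {"travel": [0,0,0],"rotation": [0,0,0]}

```text
t: 19.6
position: [0.5808, 0.1482, 0.2912]
eef_rot: [-0.004, 0.997, -0.073, 0.002]
wrist_force: [-6.9, 1.1, 21.0]
gripper_width: 0.0
```

```bash
python3 st.py -1.729|head -1
```

```text
t 19.60 tcp [0.5808 0.1482 0.2912] grasp [0.5816 0.1495 0.1362] r 0.0815 across 0.0000 z 0.1362 tip r 0.0814 ac 0.0001 z 0.1182 F [-6.9302  1.064  21.0095] w 0.0000
```

It reaches a firm stop at z ≈ 0.118, where the handle should be fully down, with 21 N. Now back off and look.

play_rows:
  rows:
    - {"travel": [0,0,-0.02],"rotation": [0,0,0]}
    - {"travel": [0,0,-0.1],"rotation": [0,0,0]}
    - {"travel": [0,0,-0.19],"rotation": [0,0,0]}
    - {"travel": [0,0,-0.19],"rotation": [0,0,0]}
    - {"travel": [0,-0.1,-0.1],"rotation": [0,0,0]}
    - {"travel": [0,0,0],"rotation": [0,0,0]}
    - {"travel": [0,0,0],"rotation": [0,0,0]}

```text
t: 20.3
position: [0.5843, 0.172, 0.4358]
eef_rot: [-0.002, 0.997, -0.073, -0.001]
wrist_force: [-0.5, -0.3, -0.4]
gripper_width: -0.0
```

```bash
python3 st.py -1.729; python3 - <<'E'
from h import *
c=snap('scene','s13'); snap('top','t13'); snap('wrist','w13'); A=cv2.resize(c['image'][150:285,240:420],(800,600),interpolation=cv2.INTER_CUBIC); cv2.imwrite('pics/zs13.png',A[:,:,::-1])
E
```

```text
t 20.30 tcp [0.5843 0.172  0.4358] grasp [0.5841 0.1728 0.2808] r 0.0581 across -0.0012 z 0.2808 tip r 0.0580 ac -0.0012 z 0.2628 F [-0.4504 -0.3212 -0.3779] w -0.0000
R cols x [ 0.9893 -0.1459 -0.0022] y [-0.1459 -0.9893 -0.0045] z [-0.0015  0.0048 -1.    ] q [0.2249 0.2888 1.0749 0.0051 1.7783 0.3724]
```

View pics/zs13.png

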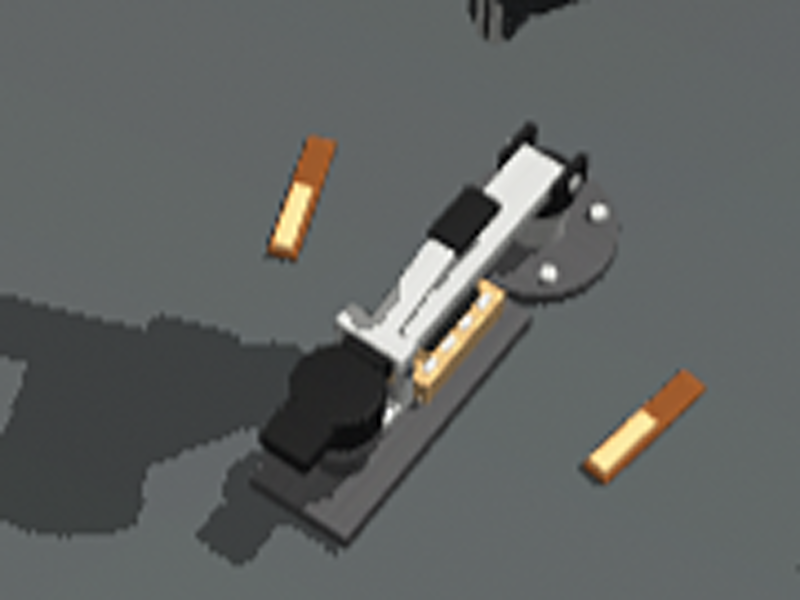

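View pics/w13.png

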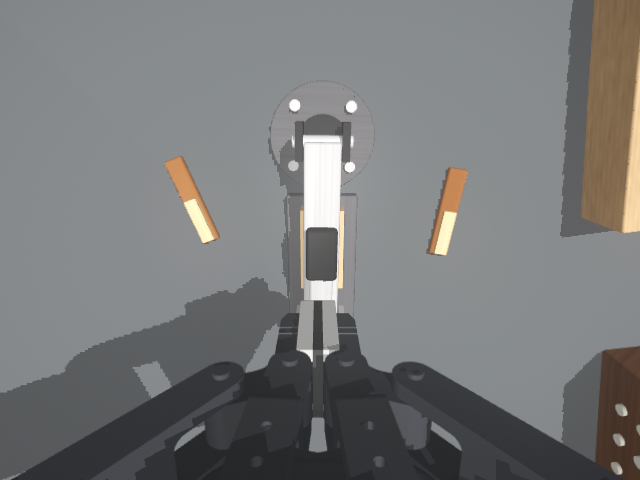

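The handle lies down along the arm with its pad at (463,218) in the zoom. The arm is centred on the bed in the wrist view, and both keys are undisturbed. A last numeric check of handle angle, lift, yaw and bystanders.

```bash
python3 - <<'E'
from st import *
def plane(W,m,nm):
    P=W[m].reshape(-1,3); P=P[np.isfinite(P).all(1)]
    for _ in range(4):
        C=P.mean(0); n=np.linalg.svd(P-C,full_matrices=False)[2][2]; n*=np.sign(n[2]); r=(P-C)@n; P=P[abs(r)<2*r.std()+1e-4]
    u=np.array([np.cos(-1.725),np.sin(-1.725)]); print(nm,len(P),C,'r %.4f'%((C[:2]-[.5944,.23])@u),'tilt %.4f'%np.arctan2(-n[:2]@u,n[2]))
    return C
w=np.load('pics/w13.npz');W=world(w)
p=plane(W,np.s_[232:276,311:333],'pad(wrist)')
a=plane(W,np.s_[160:215,309:336],'arm top(wrist)')
print('pad-top above arm-top',p[2]-a[2],'expected ~25+10 when down; +89 mm/rad of handle')
b=onplane(w,[(294.5,105),(351.5,106),(293,166),(350,167)],.015).mean(0); print('post',b)
e=onplane(w,[(289,250),(356,250)],.016).mean(0)-b; f=onplane(w,[((303.7+341)/2,200)],a[2])[0]-b; g=onplane(w,[(321.5,254)],p[2])[0]-b
for nm,d in(('bed',e),('arm',f),('pad',g)): print(nm,'yaw',np.arctan2(d[1],d[0]))
s=np.load('pics/s13.npz'); s0=np.load('pics/scene0.npz')
d=np.abs(s['image'].astype(int)-s0['image'].astype(int)).max(2)>60
B=lambda c:((c['image'][...,0].astype(int)-c['image'][...,2])>70).astype(np.uint8)
for nm,(x0,y0,x1,y1) in dict(key_a=(290,175,322,215),key_b=(365,228,405,262),sleeve=(198,288,220,318),lamp=(135,342,180,386),collar=(188,392,222,426),grille=(225,335,302,398),rod=(318,100,370,148)).items():
    print(nm,'changed px',d[y0:y1,x0:x1].sum())
E
```

```text
pad(wrist) 968 [0.5821 0.1521 0.1223] r 0.0788 tilt 1.1865
arm top(wrist) 1485 [0.5889 0.1952 0.0864] r 0.0352 tilt 0.9433
pad-top above arm-top 0.03585996278501111 expected ~25+10 when down; +89 mm/rad of handle
post [0.5945 0.23   0.015 ]
bed yaw -1.7114874451870197
arm yaw -1.7210531607289175
pad yaw -1.728828338925001
key_a changed px 138
key_b changed px 0
sleeve changed px 0
lamp changed px 0
collar changed px 0
grille changed px 0
rod changed px 1099
```

View pics/s13.png

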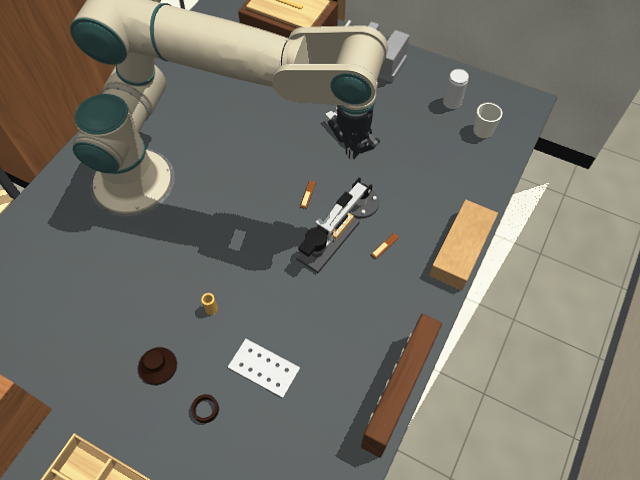

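View pics/t13.png

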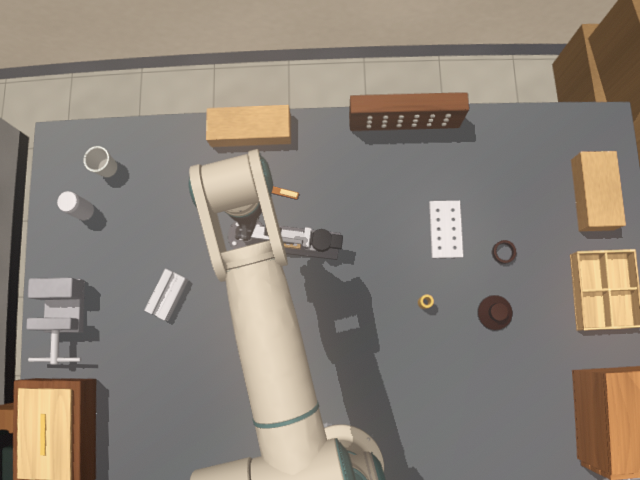

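Both views show the bystanders where they were: the rod block is at (166,295) in the top view as before, and the pixel changes near it in the scene view are the robot itself. The arm sits over the ball, the handle is down and the gripper is clear. Handing in.

```bash
python3 - <<'E'
from rig import workorder
print(workorder.close_job())
E
```

```text
the job is handed in; nothing more can be done
None
```

The arm is coupled to its ball and locked, and I handed the job in at about 20 s of robot time. No verdict was reported.

**What I did:**
- **Handle up:** I gripped the handle pad and swung it up to about 1.1 rad while the arm was still raised (lift about 0.35). With the same grip I swivelled the arm over the ball.
- **Press:** I pressed the nose down with closed fingers. The force stayed at about 3 N, then rose sharply to a firm stop at lift about −0.01. I pressed to 21 N at the nose, about 25 N on the ball by leverage.
- **Lock:** I pushed the handle down at about 4 N past the angle where it would jam, and pressed it to a firm stop with 21 N at the pad.

**Last checks:**
- **Handle:** the pad top stands 35.9 mm above the arm, against about 35 mm for fully down, so the handle is at roughly 0.01 rad.
- **Alignment:** with the nose pressed down, the head was about 1 mm from the ball position I measured at the start. After locking, the arm's yaw read −1.721 to −1.729.
- **Bystanders:** the views show them unmoved, and nothing touches the robot. A fresh picture flagged changes around key_a and the rod block, but these came from the jig's head and the robot being in view.

**What disagreed:**
- **Ball height:** vision put the ball's centre 2–4 mm lower than the angle where the arm stopped. The handle closing without a jam says the ball is home.
- **Yaw:** the bed's edges gave a yaw of −1.711 to −1.718, 1–3 mm off the arm at the socket and within the 6 mm allowed.
- **Plane fits:** the plane-fit tilts of the pad and arm from the last wrist picture were unusable, so I relied on heights instead.

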